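# Seat a lug bracket in the locating fixture

### The job

Load the steel lug bracket into the locating fixture ready for welding: set it down flat on the bed, lug up and clear of the locators, and push its long edge home against both dowels with a steady push of about 14 N; then slide it along the dowels and press its end on the rectangular end stop with the same 14 N. Hold each push a second, never load any one locator with more than 22 N (so close up on them slowly), and do not drop the bracket. Leave it released and flat, fully home against both dowels and the end stop at once, with the other things where they were.

Things in the scene. Friction and masses are not known exactly. Their poses are not given: they have to be found in the camera images.
- bracket_mid (a point): Loose steel bracket, 0.55 to 0.85 kg: flat plate 120 x 80 x 8 mm, in its middle an upright round-topped lug, 50 mm long along x, 10 mm thick along y, rising 47 mm above the plate (flat ends for its lower 22 mm). 55 mm high; this point is its centre, 27.5 mm above the underside. x along the 120 mm, y across, z up. Same either way round. Flat on the bed this point is 52.5 mm above the bench.
- bracket: The same bracket; this point is the centre of the plate's underside, axes as above.
- fixture: Locating fixture, fixed: aluminium bed 240 (x) x 180 (y) x 25 mm (z) with two dowels, an end stop and a stud on it. Origin at the centre of its underside, on the bench; z up, top face at 25 mm. The dowels are on its +y side; the bracket goes on their -y side, its length along x. Against both dowels the centre of the bracket is at y = +4 mm.
- dowel_near: Steel dowel, 12 mm diameter, upright, 22 mm tall above the bed, at x = -35, y = +50 mm of the fixture. Origin at its foot centre on the bed. Rigid.
- dowel_far: The other steel dowel, the same, at x = +35, y = +50 mm of the fixture.
- end_stop: Rectangular steel end stop on the bed at either end of the fixture (it varies), 20 (x) x 50 (y) x 24 mm (z), rigid, axes parallel to those of the fixture. Origin at the centre of its underside, 82 to 92 mm along x from the middle of the fixture. The end of the bracket goes against its inner face: the centres are then 70 mm apart along x.
- stud: A round steel stud, 20 mm diameter foot 10 mm tall and 12 mm thick shank to 24 mm, on the bed at the opposite end from the end stop, fixed. Not a locator; nothing goes against it. Origin at its foot centre.
- bar: Bystander: square steel bar offcut 110 x 14 x 14 mm, on the bench between bracket and fixture.
- hexnut: Bystander: steel nut, 25 mm across, 13 mm high, lying on a -y corner of the fixture's bed.
- offcut: Bystander: flat plate offcut 90 x 70 x 8 mm without a lug, on the bench.
- hammer: Bystander: hammer lying on the bench.
- spanner: Bystander: spanner lying on the bench.
- spray: Bystander: upright can, 60 mm diameter, 170 mm tall.
- brush: Bystander: brush lying on the bench.
- tin: Bystander: open steel cup, 80 mm across, 90 mm tall.
There are look-alikes about, which are no part of the job. Leave any yellow look-alike of the bracket alone.

How it is judged:
By the outcome, as a careful person would: the job done as asked, in the order asked, and still so for the second after the job is handed in, with the robot touching nothing.
It also fails if it takes over 72 s, if anything falls off the work surface, if the arm or the gripper's body presses on something with over 40 N, if the wrist force passes 120 N, or if a joint passes its speed limit or range.

### The arm

A 6-joint arm with a two-finger parallel gripper is mounted at the origin on the work surface. World frame = base frame: x ahead of the robot, y to its left, z up, the work surface at z = 0. Lengths are in mm, angles in rad, forces in N, time in s.
With the tool pointing down it reaches from about 350 to 875 mm from the base axis. Payload 4.2 kg.
Tool frame: the origin (TCP) lies at the very end of the fingers, on their centre line; the grasp point (between the pads) lies 19 mm behind it (arm.pinch_z is the distance from the TCP to the grasp point, in mm); x points along the fingers, y is the direction in which the jaws open and shut, and the axes are right-handed (so a half turn about x gives the same grasp; the last joint's range is limited). The gripper opens to 85 mm and grips with 20 to 120 N. Pads are 22 mm wide; open, the fingers measure 114 mm over their backs; the gripper's body (76 mm by 85 mm) begins 54 mm behind the grasp point. The pads swing forward as they close: fully open they stand 13 mm farther back than shut.
Start: joints at [-1.016, 0.385, 0.008, 0, -1.194, -0.259], TCP at [182.207, -597.829, 204.612] pointing down, gripper open.
Joint ranges: [-3.14, 3.14], [-1.21, 2.06], [-1.07, 1.41], [-3.16, 2.05], [-2.99, -0.16], [-3.1, 3.1]. Speed limits (rad/s): [2.79, 2.79, 3.14, 3.14, 3.14, 3.14].

### API

Orientations are given as a unit quaternion [x, y, z, w].
In Python, from bench import arm gives the robot as it stands.
- The arm moves only by the tool drive_tool, never from a script. Its argument "motion" is a list of rows, each a list of 4 numbers: the shift along the tool's x, y, z in mm, then the turn about the tool's x in degrees. In form: [[dx, dy, dz, spin], ...]. A call has 1 to 10 rows; each row shifts and turns the commanded pose from where the row before left it, along the tool's axes as they then stand; what a row does not reach is not made up. A row lasts 1/12 s, in which the tool goes at most 41.7 mm and 7.16 degrees, less where a joint would pass 70% of its speed; a pose out of reach is approached as far as the arm can. A call with a gripper value outside its range is refused whole. "grip" is the finger opening in mm, from 0 to 85.4, set as the call begins (left out, the last holds). The fingers move at their own pace and stop on an object; the grip force is fixed at half the most. Time passes only in rows, so rows that do not move let the fingers close. It gives the time, the measured TCP pose, the force and the opening at its end, in the units of the state.
- arm.read_state(): the state, without advancing time (a new reading comes with each control period).
- arm.get_image(name): name is "scene" or "top" or "wrist"; returns the picture (384x512x3 uint8, red, green, blue); there is no depth.
- arm.calibration(name): a dict with "K" (3x3 intrinsics, pixels), "distortion" ([k1, k2, p1, p2, k3] as OpenCV has them; the pictures are not rectified), "eye" and "attitude" of the camera in the world; the wrist camera has in their place "T_tool_cam" (4x4, takes a point from camera to tool coordinates, whose origin is the TCP and whose axes are the tool frame's). Camera axes: x right, y up, looking along -z (the intrinsics and any distortion apply to the point x, -y, -z); pixel columns grow to the right and rows downward; lengths in mm; the calibration is good to about 2 mm. A picture is of the moment at which its call begins: read the wrist's pose just before it. calibration takes no time and is no camera call.
- arm.job_done(): hands the job in, once; it reports no verdict.
The state is a dict: "clock": time; "joints": joint angles; "joint_vel": joint speeds; "joint_efforts": joint torques, N m; "position": TCP position; "ee_rot": TCP orientation; "contact_force": force on the tool from outside, world axes, zero at the start; "wrist_torque": the same for the moment, N m; "gripper_width": finger opening in mm.
Only numpy, scipy, OpenCV 4.12 (cv2) and the standard library are available. Lean on these libraries where they do the work, as an engineer would, in place of code of your own. Each camera call takes 0.05 s, during which the arm holds its last target. There are 200 camera calls.

## Working session

There is one attempt and no reset: what is moved stays moved. The work goes in short steps, Python scripts to look and compute and a tool call to move; the robot and the scene stay as the last step left them, time stands still between calls to the robot, and variables do not carry over. Pictures are saved under pics/ and viewed, about 8 in all and at most 12, crops included, and the job is handed in when it is done.

Besides the shell and the picture viewer there is one more tool, called as name(argument=value, ...), one argument or row to a line, values as JSON. drive_tool: Moves the arm, as the interface text tells. Its arguments: {"type":"object","properties":{"motion":{"type":"array"},"grip":{"type":"number"}},"required":["motion"]}

```bash
ls; mkdir -p pics
cat > h.py <<'E'
import numpy as np, cv2
from scipy.spatial.transform import Rotation as R
from bench import arm
def cam(name, st=None):
    c=arm.calibration(name); K=np.array(c["K"]); D=np.array(c["distortion"],float)
    if "T_tool_cam" in c:
        T=np.eye(4); T[:3,:3]=R.from_quat(st["ee_rot"]).as_matrix(); T[:3,3]=st["position"]
        T=T@np.array(c["T_tool_cam"]); return K,D,T[:3,3],T[:3,:3]
    a=np.array(c["attitude"]); Rm=R.from_quat(a).as_matrix() if a.shape==(4,) else a
    return K,D,np.array(c["eye"]),Rm
def ray(px,C,z):
    K,D,e,Rm=C
    p=cv2.undistortPoints(np.array(px,float).reshape(-1,1,2),K,D).reshape(-1,2)
    d=np.c_[p[:,0],-p[:,1],-np.ones(len(p))]@Rm.T
    return e+d*((z-e[2])/d[:,2])[:,None]
def proj(P,C):
    K,D,e,Rm=C
    q=(np.array(P,float).reshape(-1,3)-e)@Rm; q=q*[1,-1,-1]
    return cv2.projectPoints(q,np.zeros(3),np.zeros(3),K,D)[0].reshape(-1,2)
E
python3 - <<'E'
from h import *
print(arm.read_state(), arm.pinch_z)
for n in("top","scene"):
    print(n,arm.calibration(n))
    cv2.imwrite(f"pics/{n}0.png",cv2.resize(arm.get_image(n)[:,:,::-1],(800,600),interpolation=cv2.INTER_CUBIC))
print(arm.calibration("wrist"))
E
```

```text
pics
{'clock': 0.0, 'joints': array([-1.01640626e+00,  3.85588128e-01,  6.64882185e-03, -5.40899971e-04,
       -1.19395544e+00, -2.58601815e-01]), 'joint_vel': array([ 0.00087575, -0.00074178,  0.00060069, -0.00126124, -0.00183888,
        0.00044845]), 'joint_efforts': array([ 7.41042750e-04, -3.92294312e+01,  1.88399112e+01,  4.18602079e+00,
       -4.61199641e-03,  8.44045644e-06]), 'position': array([ 182.03650593, -597.251865  ,  203.50534131]), 'ee_rot': array([-0.10337455,  0.69952778,  0.104878  ,  0.69926761]), 'contact_force': array([0.04844696, 0.04355465, 0.11284442]), 'wrist_torque': array([-0.0081555 , -0.01366378, -0.01908001]), 'gripper_width': 85.35218674699905} 18.700000000000003
top {'K': array([[375.25767156,   0.        , 254.31304459],
       [  0.        , 375.25767156, 192.0903686 ],
       [  0.        ,   0.        ,   1.        ]]), 'distortion': array([-0.09739391,  0.        ,  0.        ,  0.        ,  0.        ]), 'eye': array([ 314.08272156,  -19.78261999, 1335.32734355]), 'attitude': array([ 0.04273064, -0.05273255, -0.69425629,  0.71652046])}
scene
[... 279 characters left out ...]
54225097, 1045.49717081]), 'attitude': array([0.1139968 , 0.36715033, 0.88258648, 0.27064083])}
{'K': array([[303.84120489,   0.        , 258.7552203 ],
       [  0.        , 303.84120489, 191.54978047],
       [  0.        ,   0.        ,   1.        ]]), 'distortion': array([-0.03567861,  0.        ,  0.        ,  0.        ,  0.        ]), 'T_tool_cam': array([[-3.32556977e-04,  2.62869969e-01, -9.64831213e-01,
        -1.69165947e+02],
       [ 9.99999929e-01, -8.30616982e-05, -3.67309198e-04,
         1.02842342e+00],
       [-1.76695077e-04, -9.64831266e-01, -2.62869923e-01,
        -6.55662325e+01],
       [ 0.00000000e+00,  0.00000000e+00,  0.00000000e+00,
         1.00000000e+00]])}
```

View pics/top0.png

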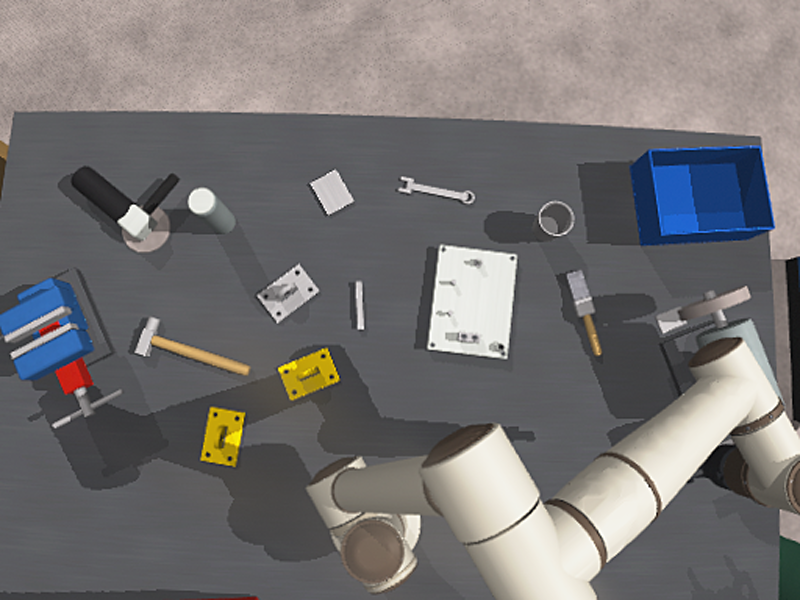

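View pics/scene0.png

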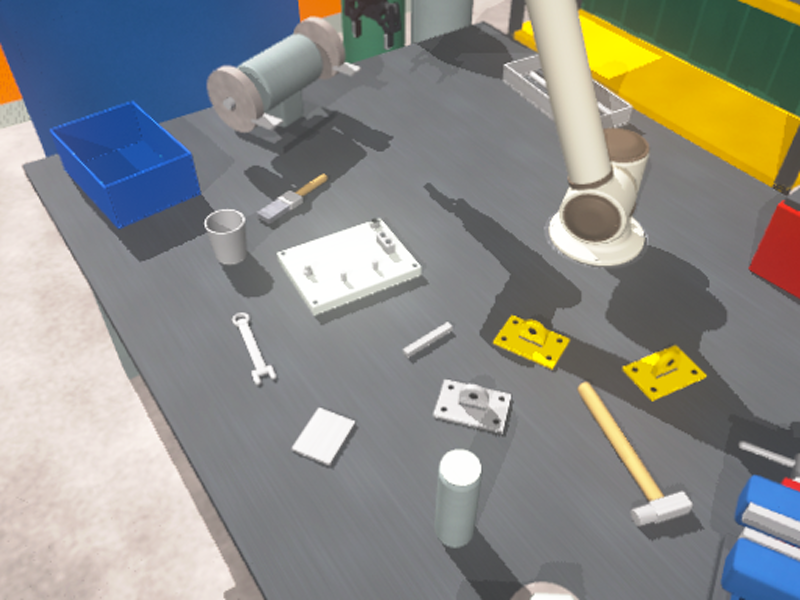

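Top view shows the steel bracket at about (288,292), the fixture at (473,301) with the dowels on its left, the end stop at (462,337) nearest the robot and the stud at (475,263). The bar lies between at (359,305). The two yellow look-alikes are at (309,374) and (223,437).

Run:
```python
from h import *
C=cam("top"); s=1.5625
f=ray(np.array([(441,245),(518,254),(507,358),(429,351)])/s,C,25)
b=ray(np.array([(301,264),(319,287),(275,322),(257,297)])/s,C,8)
for n,q in(("fix",f),("br",b)):
    q=q[:,:2]; print(n,q.round(0).tolist(),q.mean(0).round(1))
    e=[q[(i+1)%4]-q[i] for i in range(4)]; print([(round(np.hypot(*v)),round(np.degrees(np.arctan2(v[1],v[0])),1)) for v in e])
print("stop",ray(np.array([[462,337],[475,263],[455,283],[448,315],[498,347]])/s,C,45).round(0))
print("others",ray(np.array([[359,305],[212,210],[309,374],[331,192],[556,218]])/s,C,0).round(0))
st=arm.read_state(); M=R.from_quat(st["ee_rot"]).as_matrix(); print(M.round(3))
```

```text
fix [[623.0, -132.0], [609.0, -310.0], [370.0, -285.0], [380.0, -110.0]] [ 495.4 -209.1]
[(179, np.float64(-94.7)), (240, np.float64(174.2)), (176, np.float64(86.6)), (244, np.float64(-5.2))]
br [[572.0, 189.0], [519.0, 145.0], [436.0, 241.0], [492.0, 286.0]] [504.5 215. ]
[(68, np.float64(-139.8)), (128, np.float64(131.0)), (72, np.float64(38.6)), (126, np.float64(-50.5))]
stop [[ 412. -181.   45.]
 [ 580. -207.   45.]
 [ 533. -163.   45.]
 [ 460. -149.   45.]
 [ 393. -261.   45.]]
others [[ 482.   52.    0.]
 [ 697.  409.    0.]
 [ 321.  159.    0.]
 [ 749.  129.    0.]
 [ 705. -407.    0.]]
[[-0.001 -0.291  0.957]
 [ 0.002  0.957  0.291]
 [-1.     0.002 -0.   ]]
```

drive_tool(
  motion=[
    [0,21.5,31.7,0],
    [0,21.5,31.7,0],
    [0,21.5,31.7,0],
    [0,21.5,31.7,0],
    [0,21.5,31.7,0],
    [0,21.5,31.7,0],
    [0,21.5,31.7,0],
    [0,21.5,31.7,0],
    [0,21.5,31.7,0],
    [0,21.5,31.7,0],
  ],
)

```text
clock: 0.93
position: [423.3, -297.9, 204.4]
ee_rot: [-0.104, 0.7, 0.104, 0.699]
contact_force: [0.8, 0.1, 0.4]
gripper_width: 85.1
```

drive_tool(
  motion=[
    [5,21.5,31.7,0],
    [5,21.5,31.7,0],
    [5,21.5,31.7,0],
    [10,0,0,5.6],
    [10,0,0,5.6],
    [10,0,0,5.6],
    [5,0,0,5.7],
    [0,0,0,0],
    [0,0,0,0],
  ],
)

```text
clock: 1.68
position: [494.6, -210.3, 154.2]
ee_rot: [0.033, 0.707, -0.033, 0.706]
contact_force: [0.6, 0.6, 0.3]
gripper_width: 85.5
```

Run:
```python
from h import *
st=arm.read_state(); im=arm.get_image("wrist"); print(st["clock"],st["position"],st["ee_rot"],st["contact_force"])
np.savez("fix.npz",im=im,p=st["position"],q=st["ee_rot"])
cv2.imwrite("pics/w1.png",cv2.resize(im[:,:,::-1],(800,600),interpolation=cv2.INTER_CUBIC))
```

```text
1.6833 [ 494.64855761 -210.28969552  154.20997284] [ 0.03331334  0.70675938 -0.03330723  0.70588386] [0.63069516 0.593251   0.33245867]
```

View pics/w1.png

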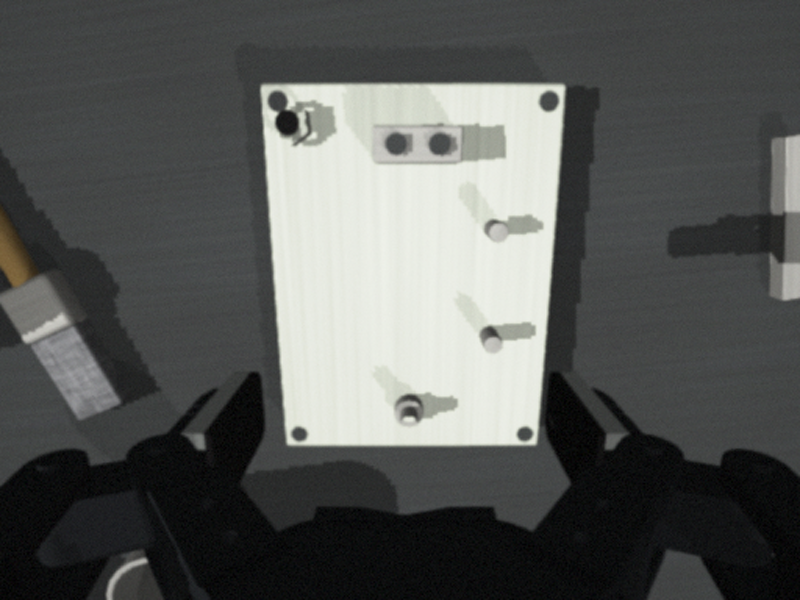

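The wrist view shows the bed square in view with corners (262,85), (565,85), (539,444) and (287,444). The stop is at (418,143), the dowel tops at (499,232) and (492,343), the stud at (409,408) and the nut at (288,122).

Run:
```python
from h import *
d=np.load("fix.npz"); im=d["im"]; C=cam("wrist",dict(position=d["p"],ee_rot=d["q"]))
g=cv2.cvtColor(im,cv2.COLOR_RGB2GRAY)
hsv=cv2.cvtColor(im,cv2.COLOR_RGB2HSV)
m=(g>120).astype(np.uint8); m[:, :150]=0; m[:,380:]=0; m[290:]=0
c=max(cv2.findContours(m,0,2)[0],key=cv2.contourArea)
hull=cv2.convexHull(c)
P=ray(hull.reshape(-1,2),C,25)[:,:2].astype(np.float32)
r=cv2.minAreaRect(P); print("bed",r)
b=cv2.boxPoints(r); ctr=np.array(r[0])
# yaw of the 240 edge
e=[b[1]-b[0],b[2]-b[1]]; l=max(e,key=np.linalg.norm); a=np.degrees(np.arctan2(l[1],l[0])); a=(a+90)%180-90; print("yaw",a)
ca,sa=np.cos(np.radians(a)),np.sin(np.radians(a))
def tof(px,z): 
    q=ray(np.array(px)/1.5625,C,z)[:,:2]-ctr; return (q@np.array([[ca,-sa],[sa,ca]])).round(1)
print("dowel tops",tof([(499,232),(492,343)],47).tolist())
print("stop top corners",tof([(375,125),(461,125),(461,162),(375,162)],49).tolist())
print("stud",tof([(409,408)],49).tolist(), "nut",tof([(288,122)],38).tolist())
# crop of the stop
x0,x1,y0,y1=225,360,65,235
z=cv2.resize(im[y0:y1,x0:x1,::-1],None,fx=3.5,fy=3.5,interpolation=cv2.INTER_CUBIC); cv2.imwrite("pics/c1.png",z)
col=g[70:112,265:290].mean(1); print(list(zip(range(70,112),col.round(0))))
```

```text
bed ((498.6746826171875, -204.5349578857422), (179.55194091796875, 239.531494140625), 84.61956024169922)
yaw -5.3804474
dowel tops [[-34.9, 50.4], [33.7, 49.6]]
stop top corners [[-93.7, -20.8], [-93.8, 26.3], [-74.2, 26.9], [-74.2, -21.0]]
stud [[77.2, -1.7]] nut [[-96.5, -70.9]]
[(70, np.float64(218.0)), (71, np.float64(217.0)), (72, np.float64(218.0)), (73, np.float64(217.0)), (74, np.float64(216.0)), (75, np.float64(216.0)), (76, np.float64(216.0)), (77, np.float64(215.0)), (78, np.float64(207.0)), (79, np.float64(184.0)), (80, np.float64(162.0)), (81, np.float64(173.0)), (82, np.float64(190.0)), (83, np.float64(193.0)), (84, np.float64(185.0)), (85, np.float64(167.0)), (86, np.float64(148.0)), (87, np.float64(135.0)), (88, np.float64(129.0)), (89, np.float64(126.0)), (90, np.float64(124.0)), (91, np.float64(122.0)), (92, np.float64(123.0)), (93, np.float64(124.0)), (94, np.float64(127.0)), (95, np.float64(130.0)), (96, np.float64(134.0)), (97, np.float64(142.0)), (98, np.float64(155.0)), (99, np.float64(179.0)), (100, np.float64(193.0)), (101, np.float64(198.0)), (102, np.float64(192.0)), (103, np.float64(173.0)), (104, np.float64(172.0)), (105, np.float64(212.0)), (106, np.float64(231.0)), (107, np.float64(234.0)), (108, np.float64(234.0)), (109, np.float64(234.0)), (110, np.float64(234.0)), (111, np.float64(234.0))]
```

View pics/c1.png

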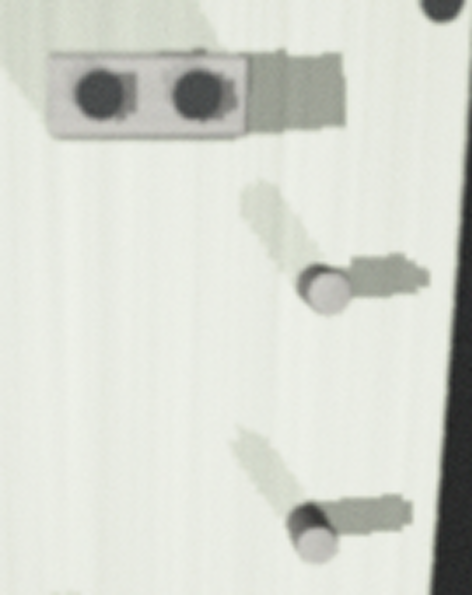

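drive_tool(
  motion=[
    [0,38.5,-2.7,0],
    [0,38.5,-2.7,0],
    [0,38.5,-2.7,0],
    [0,38.5,-2.7,0],
    [0,38.5,-2.7,0],
    [0,38.5,-2.7,0],
    [0,38.5,-2.7,0],
    [0,38.5,-2.7,0],
    [0,38.5,-2.7,0],
    [0,38.5,-2.7,0],
  ],
)

```text
clock: 2.57
position: [505.4, 177.5, 155.6]
ee_rot: [0.034, 0.706, -0.033, 0.707]
contact_force: [0.5, -1.0, -0.7]
gripper_width: 85.1
```

drive_tool(
  motion=[
    [0,38.5,-2.7,0],
    [0,0,0,6.5],
    [0,0,0,6.5],
    [0,0,0,6.5],
    [0,0,0,6.5],
    [0,0,0,6.5],
    [0,0,0,6.5],
    [0,0,0,6],
    [0,0,0,0],
    [0,0,0,0],
  ],
)

```text
clock: 3.4
position: [512.4, 206.7, 154.9]
ee_rot: [0.3, 0.647, -0.294, 0.637]
contact_force: [0.1, -1.0, 0.1]
gripper_width: 85.5
```

Run:
```python
from h import *
st=arm.read_state(); im=arm.get_image("wrist"); print(st["clock"],st["position"],st["ee_rot"],st["contact_force"])
np.savez("br.npz",im=im,p=st["position"],q=st["ee_rot"])
cv2.imwrite("pics/w2.png",cv2.resize(im[:,:,::-1],(800,600),interpolation=cv2.INTER_CUBIC))
```

```text
3.4 [512.41605627 206.67782587 154.90750221] [ 0.30007023  0.64652459 -0.29398687  0.63681672] [ 0.13774082 -1.01905766  0.0750852 ]
```

View pics/w2.png

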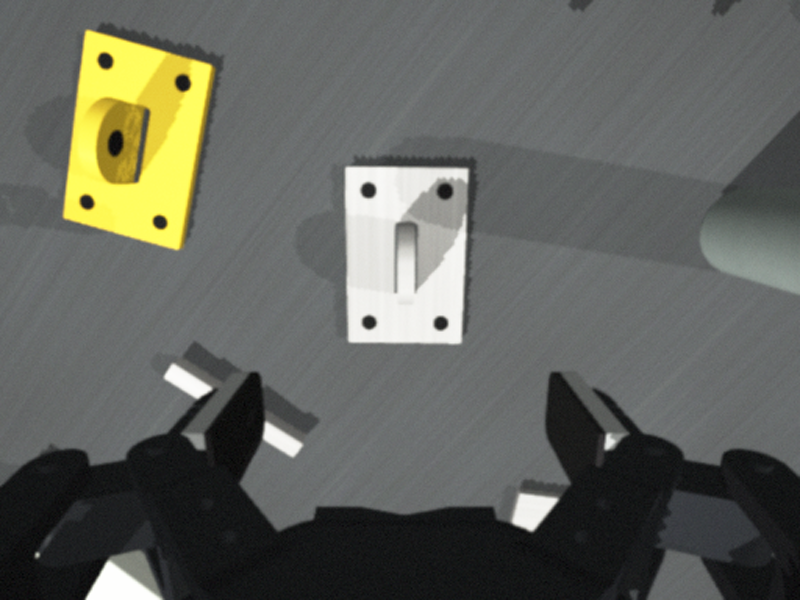

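The bracket is square in view. Its plate corners are (346,167), (469,167), (462,343) and (348,343), and the lug is at (405,260) with its length up the picture. The hole centres give the plate pose.

Run:
```python
from h import *
d=np.load("br.npz"); im=d["im"]; C=cam("wrist",dict(position=d["p"],ee_rot=d["q"]))
g=cv2.cvtColor(im,cv2.COLOR_RGB2GRAY)
h=[]
for u,v in [(368,190),(445,191),(441,323),(369,322)]:
    x,y=int(u/1.5625),int(v/1.5625); w=g[y-8:y+9,x-8:x+9].astype(float); m=(70-w).clip(0)
    yy,xx=np.mgrid[-8:9,-8:9]; h.append((x+(m*xx).sum()/m.sum(), y+(m*yy).sum()/m.sum()))
P=ray(h,C,8)[:,:2]; Q=ray(np.array([(346,167),(469,167),(462,343),(348,343)])/1.5625,C,8)[:,:2]
M=R.from_quat(d["q"]).as_matrix()
for n,p in(("holes",P),("corners",Q)):
    c=p.mean(0); v=(p[2]+p[3]-p[0]-p[1])/2; w=(p[1]+p[2]-p[0]-p[3])/2
    print(n,c,np.linalg.norm(v),np.linalg.norm(w),"long yaw",np.degrees(np.arctan2(v[1],v[0])),"short-90",np.degrees(np.arctan2(w[1],w[0]))-90)
    D=np.r_[c,0]-np.r_[d["p"][:2],0]; print(" in tool",(D@M).round(1))
print("tool z yaw",np.degrees(np.arctan2(M[1,2],M[0,2])), "down",M[:,0])
lug=ray(np.array([(405,225),(405,300)])/1.5625,C,50); print(lug, (lug-d["p"])@M)
```

```text
holes [506.36781344 217.20583842] 89.91249383267338 50.00341753121306 long yaw -50.34891104309627 short-90 -50.36518519803564
 in tool [  0.2   2.2 -11.9]
corners [507.07934638 217.36179499] 120.03315308511442 79.98276209014199 long yaw -50.420609121067265 short-90 -49.68438361655306
 in tool [  0.2   2.8 -11.6]
tool z yaw -49.67777975835203 down [-0.00884464  0.01357405 -0.99986875]
[[489.05747441 237.094094    50.        ]
 [517.91434365 203.12827011  50.        ]] [[105.51320319   1.65766519 -36.61383389]
 [104.79692092   1.68131458   7.94940741]]
```

drive_tool(
  motion=[
    [0,2.4,-11.8,0.7],
    [25,0,0,0],
    [25,0,0,0],
    [25,0,0,0],
    [25,0,0,0],
    [0,0,0,0],
    [0,0,0,0],
  ],
)

```text
clock: 4.03
position: [507.6, 214.7, 53.7]
ee_rot: [0.301, 0.65, -0.294, 0.632]
contact_force: [0.6, -0.9, 0.7]
gripper_width: 85.5
```

Run:
```python
from h import *
st=arm.read_state(); M=R.from_quat(st["ee_rot"]).as_matrix(); print(st["clock"],st["position"],M.round(4)); print("yaw",np.degrees(np.arctan2(M[1,2],M[0,2])))
D=np.array([506.5,217.2,18])-st["position"]; print((D@M).round(1))
```

```text
4.0333 [507.63407825 214.68304775  53.66009416] [[-0.0186  0.7637  0.6453]
 [ 0.0199  0.6456 -0.7634]
 [-0.9996 -0.0014 -0.0272]]
yaw -49.793564284884646
[35.7  0.8 -1.7]
```

drive_tool(
  motion=[
    [17,0.8,-1.7,0],
    [0,0,0,0],
    [0,0,0,0],
    [0,0,0,0],
    [0,0,0,0],
    [0,0,0,0],
  ],
)

```text
clock: 4.53
position: [508.1, 217.3, 38.5]
ee_rot: [0.303, 0.649, -0.293, 0.633]
contact_force: [0.3, 0.1, -0.0]
gripper_width: 85.5
```

```bash
cat > s.py <<'E'
from h import *
import sys
st=arm.read_state(); M=R.from_quat(st["ee_rot"]).as_matrix(); print(st["clock"],st["position"].round(2),"F",st["contact_force"].round(2),"T",st["wrist_torque"].round(3),"w",round(st["gripper_width"],2)); print("down",M[:,0].round(4),"yaw",np.degrees(np.arctan2(M[1,2],M[0,2])).round(2),"J",st["joints"].round(4))
if len(sys.argv)>3: print("in tool",((np.array(sys.argv[1:4],float)-st["position"])@M).round(2))
E
python3 s.py 506.5 217.2 18
```

```text
4.5333 [508.07 217.3   38.55] F [ 0.32  0.08 -0.02] T [-0.056 -0.076 -0.065] w 85.51
down [-0.0148  0.023  -0.9996] yaw -49.85 J [ 0.6807  0.4435 -0.3602 -0.0392 -0.7645 -3.0932]
in tool [20.56 -1.33 -0.38]
```

Joint 6 is at its limit on this side and is tilting the tool, so I'll take the half-turn grasp instead.

drive_tool(
  motion=[
    [0,0,0,-6.9],
    [0,0,0,-6.9],
    [0,0,0,-6.9],
    [0,0,0,-6.9],
    [0,0,0,-6.9],
    [0,0,0,-6.9],
    [0,0,0,-6.9],
    [0,0,0,-6.9],
    [0,0,0,-6.9],
    [0,0,0,-6.9],
  ],
)

```text
clock: 5.37
position: [507.7, 217.0, 38.0]
ee_rot: [-0.111, 0.701, 0.128, 0.693]
contact_force: [1.4, 0.2, 0.7]
gripper_width: 85.2
```

drive_tool(
  motion=[
    [0,0,0,-6.9],
    [0,0,0,-6.9],
    [0,0,0,-6.9],
    [0,0,0,-6.9],
    [0,0,0,-6.9],
    [0,0,0,-6.9],
    [0,0,0,-6.9],
    [0,0,0,-6.9],
    [0,0,0,-6.9],
    [0,0,0,-6.9],
  ],
)

```text
clock: 6.2
position: [507.7, 217.0, 38.0]
ee_rot: [-0.484, 0.505, 0.503, 0.508]
contact_force: [0.7, 0.2, 0.5]
gripper_width: 85.4
```

drive_tool(
  motion=[
    [0,0,0,-6.9],
    [0,0,0,-6.9],
    [0,0,0,-6.9],
    [0,0,0,-6.9],
    [0,0,0,-6.9],
    [0,0,0,-6.9],
    [0,0,0,0],
    [0,0,0,0],
    [0,0,0,0],
  ],
)

```text
clock: 6.95
position: [507.6, 217.0, 37.7]
ee_rot: [-0.631, 0.298, 0.648, 0.307]
contact_force: [0.5, -0.2, 0.5]
gripper_width: 85.4
```

```bash
python3 s.py 506.5 217.2 18
```

```text
6.95 [507.58 216.97  37.68] F [ 0.48 -0.23  0.49] T [-0.033 -0.051 -0.013] w 85.39
down [-0.0161  0.022  -0.9996] yaw 129.4 J [ 0.6807  0.4446 -0.3611 -0.0394 -0.7641  0.0353]
in tool [19.69  0.72  0.33]
```

drive_tool(
  motion=[
    [0,0,0,-7],
    [0,0,0,-7],
    [0,0,0,-7],
    [0,0,0,-7],
    [0,0,0,-7],
    [0,0,0,-7],
    [0,0,0,-7],
    [0,0,0,-7],
    [0,0,0,-7],
    [0,0,0,-7],
  ],
)

```text
clock: 7.78
position: [507.5, 216.9, 37.5]
ee_rot: [-0.692, -0.13, 0.701, -0.113]
contact_force: [0.2, 0.1, 0.9]
gripper_width: 85.2
```

drive_tool(
  motion=[
    [0,0,0,-7],
    [0,0,0,-7],
    [0,0,0,-7],
    [0,0,0,-7],
    [0,0,0,-7],
    [0,0,0,-7],
    [0,0,0,-7],
    [0,0,0,-7],
    [0,0,0,-7],
    [0,0,0,-7],
  ],
)

```text
clock: 8.62
position: [507.5, 216.9, 37.4]
ee_rot: [0.502, 0.509, -0.5, 0.489]
contact_force: [-0.1, 0.4, -0.3]
gripper_width: 85.2
```

drive_tool(
  motion=[
    [0,0,0,-7],
    [0,0,0,-7],
    [0,0,0,-7],
    [0,0,0,-7],
    [0,0,0,-7],
    [0,0,0,-1.5],
    [0,0,0,0],
    [0,0,0,0],
  ],
)

```text
clock: 9.28
position: [505.5, 219.3, 37.6]
ee_rot: [0.325, 0.636, -0.319, 0.623]
contact_force: [-0.3, 0.5, -0.3]
gripper_width: 85.2
```

```bash
python3 s.py 506.5 217.2 18
```

```text
9.2833 [505.51 219.34  37.55] F [-0.26  0.49 -0.32] T [-0.031 -0.054  0.013] w 85.23
down [-0.012   0.0159 -0.9998] yaw -54.24 J [ 0.6913  0.4427 -0.3689 -0.0289 -0.7585  3.0953]
in tool [19.5  -0.44  2.71]
```

drive_tool(
  motion=[
    [0,0,0,-1],
    [0,0,0,-1],
    [0,0,0,-1],
    [0,0,0,0],
    [0,0,0,0],
  ],
)

```text
clock: 9.7
position: [501.2, 224.4, 37.6]
ee_rot: [0.31, 0.637, -0.308, 0.635]
contact_force: [-0.4, -0.1, -0.0]
gripper_width: 85.4
```

```bash
python3 s.py 506.5 217.2 18
```

```text
9.7 [501.2  224.41  37.62] F [-0.4  -0.08 -0.  ] T [ 0.029 -0.032  0.048] w 85.36
down [-9.0e-04  2.5e-03 -1.0e+00] yaw -51.81 J [ 0.7147  0.4378 -0.387  -0.0037 -0.745   3.0961]
in tool [19.6  -0.31  8.99]
```

drive_tool(
  motion=[
    [0,0,0,7.1],
    [0,0,0,7.1],
    [0,0,0,7.1],
    [0,0,0,7.1],
    [0,0,0,7.1],
    [0,0,0,7.1],
    [0,0,0,7.1],
    [0,0,0,7.1],
    [0,0,0,7.1],
    [0,0,0,7.1],
  ],
)

```text
clock: 10.53
position: [501.5, 224.2, 37.6]
ee_rot: [0.622, 0.337, -0.622, 0.335]
contact_force: [-0.4, -0.5, -0.0]
gripper_width: 85.5
```

drive_tool(
  motion=[
    [0,0,0,7.1],
    [0,0,0,7.1],
    [0,0,0,7.1],
    [0,0,0,7.1],
    [0,0,0,7.1],
    [0,0,0,7.1],
    [0,0,0,7.1],
    [0,0,0,7.1],
    [0,0,0,7.1],
    [0,0,0,7.1],
  ],
)

```text
clock: 11.37
position: [501.6, 224.2, 37.7]
ee_rot: [-0.701, 0.087, 0.702, 0.088]
contact_force: [1.0, -0.3, -0.6]
gripper_width: 85.1
```

drive_tool(
  motion=[
    [0,0,0,7.1],
    [0,0,0,7.1],
    [0,0,0,7.1],
    [0,0,0,7.1],
    [0,0,0,7.1],
    [0,0,0,1],
    [0,0.5,-8.9,0],
    [0,0,0,0],
    [0,0,0,0],
  ],
)

```text
clock: 12.12
position: [507.1, 216.5, 37.6]
ee_rot: [-0.639, 0.3, 0.641, 0.301]
contact_force: [-0.5, -0.1, 0.7]
gripper_width: 85.6
```

```bash
python3 s.py 506.5 217.2 18
```

```text
12.1167 [507.07 216.55  37.6 ] F [-0.45 -0.13  0.73] T [ 0.025  0.013 -0.017] w 85.59
down [-9.0e-04  2.7e-03 -1.0e+00] yaw 129.7 J [ 6.960e-01  4.408e-01 -3.815e-01 -3.900e-03 -7.473e-01 -4.000e-04]
in tool [19.6   0.04  0.81]
```

drive_tool(
  motion=[
    [6.5,0,0.8,0],
    [6.5,0,0,0],
    [6,0,0,0],
    [0,0,0,0],
    [0,0,0,0],
  ],
)

```text
clock: 12.53
position: [505.8, 217.4, 17.8]
ee_rot: [-0.639, 0.3, 0.641, 0.301]
contact_force: [-0.5, -0.4, 0.3]
gripper_width: 85.6
```

drive_tool(
  grip=0,
  motion=[
    [0,0,0,0],
    [0,0,0,0],
    [0,0,0,0],
    [0,0,0,0],
    [0,0,0,0],
    [0,0,0,0],
    [0,0,0,0],
    [0,0,0,0],
    [0,0,0,0],
    [0,0,0,0],
  ],
)

```text
clock: 13.37
position: [505.6, 217.1, 18.9]
ee_rot: [-0.639, 0.301, 0.641, 0.301]
contact_force: [-3.0, -1.3, 5.7]
gripper_width: 7.9
```

```bash
python3 s.py 506.5 217.2 18
```

```text
13.3667 [505.57 217.11  18.94] F [-3.03 -1.29  5.67] T [-0.491  1.    -0.025] w 7.85
down [-0.0022  0.0016 -1.    ] yaw 129.65 J [ 0.6987  0.4667 -0.3993 -0.0041 -0.7053 -0.0035]
in tool [ 0.93 -0.78 -0.53]
```

drive_tool(
  motion=[
    [-5,0,0,0],
    [-8,0,0,0],
    [-12,0,0,0],
    [-15,0,0,0],
    [-15,0,0,0],
    [-15,0,0,0],
    [0,0,0,0],
    [0,0,0,0],
  ],
)

```text
clock: 14.03
position: [506.3, 217.8, 88.7]
ee_rot: [-0.639, 0.3, 0.641, 0.302]
contact_force: [0.2, -0.5, -7.8]
gripper_width: 7.6
```

```bash
python3 s.py 506.5 217.2 18
python3 - <<'E'
from h import *
im=arm.get_image("wrist"); 
cv2.imwrite("pics/w3.png",cv2.resize(im[:,:,::-1],(800,600)))
E
```

```text
14.0333 [506.34 217.83  88.66] F [ 0.16 -0.5  -7.78] T [-0.009  0.115 -0.027] w 7.62
down [-2.0e-04  4.1e-03 -1.0e+00] yaw 129.63 J [ 0.6984  0.3732 -0.3308 -0.0042 -0.8642 -0.0041]
in tool [70.66  0.45 -0.82]
```

View pics/w3.png

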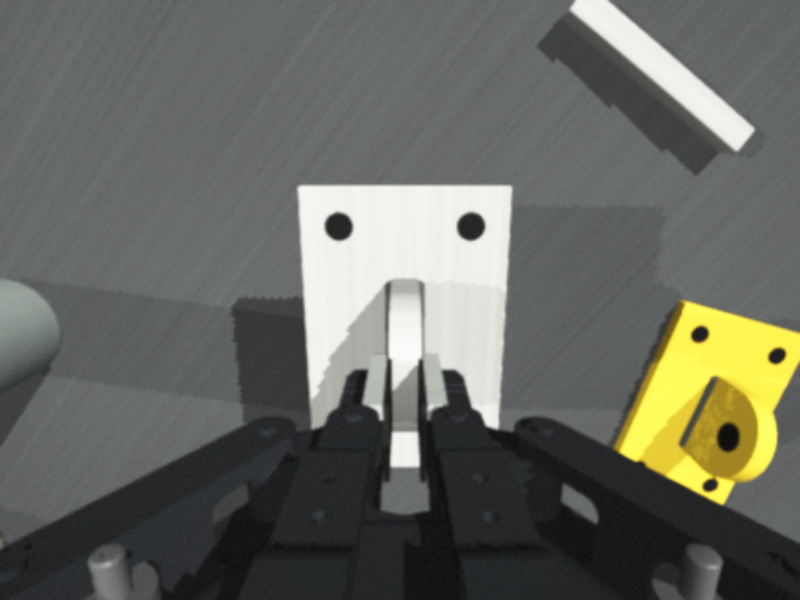

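drive_tool(
  motion=[
    [-8,0,0,-3],
    [-10,0,0,-6],
    [-8,0,0,-6.5],
    [0,0,0,-6.5],
    [0,0,0,-6.5],
    [0,0,0,-6.5],
    [0,0,0,-6],
    [0,0,0,-4],
    [0,0,0,0],
  ],
)

```text
clock: 14.83
position: [505.2, 216.8, 112.6]
ee_rot: [-0.705, 0.033, 0.708, 0.033]
contact_force: [-0.2, 0.4, -6.4]
gripper_width: 8.1
```

drive_tool(
  motion=[
    [0,12,-0.7,0],
    [0,25,-1.5,0],
    [0,32,-1.9,0],
    [0,32,-1.9,0],
    [0,32,-1.9,0],
    [0,32,-1.9,0],
    [0,32,-1.9,0],
    [0,32,-1.9,0],
    [0,32,-1.9,0],
    [0,32,-1.9,0],
  ],
)

```text
clock: 15.67
position: [495.1, -77.8, 113.1]
ee_rot: [-0.705, 0.033, 0.707, 0.035]
contact_force: [1.4, -0.5, -7.3]
gripper_width: 7.7
```

drive_tool(
  motion=[
    [0,32,-1.9,0],
    [0,32,-1.9,0],
    [0,32,-1.9,0],
    [0,22,-1.3,0],
    [0,12,-0.7,0],
    [0,0,0,0],
    [0,0,0,0],
    [0,0,0,0],
  ],
)

```text
clock: 16.33
position: [491.4, -205.5, 113.0]
ee_rot: [-0.706, 0.032, 0.707, 0.034]
contact_force: [0.4, 0.9, -7.0]
gripper_width: 7.8
```

```bash
python3 s.py 491.4 -207.8 44
```

```text
16.3333 [ 491.37 -205.49  112.97] F [ 0.4   0.93 -6.98] T [ 0.054 -0.047 -0.004] w 7.77
down [-0.002   0.0033 -1.    ] yaw 174.62 J [-0.0933  0.3183 -0.3436 -0.0039 -0.9111  1.5727]
in tool [68.96  2.51 -0.41]
```

drive_tool(
  motion=[
    [10,2.5,-0.4,0],
    [15,0,0,0],
    [15,0,0,0],
    [10,0,0,0],
    [6,0,0,0],
    [5,0,0,0],
    [3,0,0,0],
    [0,0,0,0],
    [0,0,0,0],
  ],
)

```text
clock: 17.08
position: [492.5, -208.4, 49.9]
ee_rot: [-0.706, 0.032, 0.706, 0.034]
contact_force: [-0.7, -0.2, -6.6]
gripper_width: 7.8
```

```bash
python3 s.py 491.4 -207.8 44;  python3 - <<'E'
from h import *
im=arm.get_image("wrist"); 
cv2.imwrite("pics/w4.png",cv2.resize(im[:,:,::-1],(800,600),interpolation=cv2.INTER_CUBIC))
E
```

```text
17.0833 [ 492.46 -208.45   49.87] F [-0.67 -0.19 -6.6 ] T [-0.077 -0.063  0.02 ] w 7.76
down [-0.      0.0024 -1.    ] yaw 174.67 J [-0.0985  0.4014 -0.4102 -0.0035 -0.7595  1.5788]
in tool [ 5.87 -0.53  1.11]
```

View pics/w4.png

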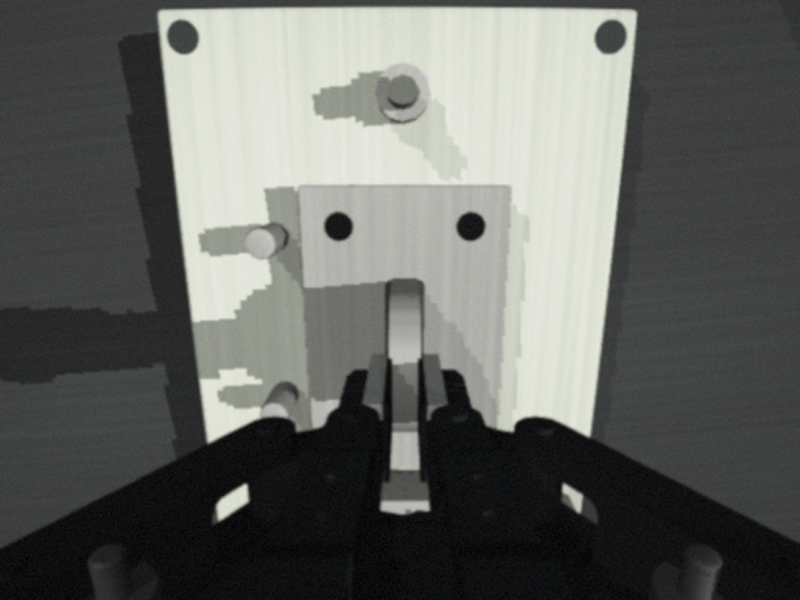

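The bracket hovers parallel to the bed. It is clear of the dowels (265,240) and (282,400), the stud (403,92) and the stop. Next I'll lower it.

drive_tool(
  motion=[
    [1.5,0,0,0],
    [1.5,0,0,0],
    [1,0,0,0],
    [0.7,0,0,0],
    [0,0,0,0],
    [0,0,0,0],
  ],
)

```text
clock: 17.63
position: [492.0, -208.4, 44.8]
ee_rot: [-0.706, 0.032, 0.707, 0.034]
contact_force: [-1.3, 0.8, -6.4]
gripper_width: 7.9
```

drive_tool(
  motion=[
    [0.4,0,0,0],
    [0.4,0,0,0],
    [0,0,0,0],
    [0,0,0,0],
  ],
)

```text
clock: 17.97
position: [492.2, -208.4, 44.1]
ee_rot: [-0.706, 0.032, 0.707, 0.034]
contact_force: [-0.4, 0.1, -6.1]
gripper_width: 7.6
```

```bash
python3 s.py 491.4 -207.8 44
```

```text
17.9667 [ 492.17 -208.39   44.09] F [-0.38  0.08 -6.07] T [ 0.07  -0.043 -0.05 ] w 7.58
down [-5.0e-04  2.7e-03 -1.0e+00] yaw 174.66 J [-0.0985  0.4094 -0.4159 -0.0038 -0.7463  1.5789]
in tool [ 0.1  -0.51  0.82]
```

drive_tool(
  motion=[
    [0.4,0,0,0],
    [0,0,0,0],
    [0,0,0,0],
  ],
)

```text
clock: 18.22
position: [492.2, -208.3, 44.0]
ee_rot: [-0.706, 0.032, 0.707, 0.034]
contact_force: [-0.9, 1.6, -2.5]
gripper_width: 8.0
```

drive_tool(
  motion=[
    [0.4,0,0,0],
    [0,0,0,0],
    [0,0,0,0],
  ],
)

```text
clock: 18.47
position: [492.2, -208.3, 44.0]
ee_rot: [-0.706, 0.032, 0.706, 0.034]
contact_force: [-2.8, 4.1, 4.5]
gripper_width: 7.9
```

drive_tool(
  motion=[
    [0.3,0,0,0],
    [0,0,0,0],
    [0,0,0,0],
  ],
)

```text
clock: 18.72
position: [492.2, -208.3, 43.9]
ee_rot: [-0.706, 0.032, 0.706, 0.034]
contact_force: [-3.8, 3.8, 5.5]
gripper_width: 7.8
```

drive_tool(
  motion=[
    [-0.5,0,0,0],
    [0,0,0,0],
    [0,0,0,0],
  ],
)

```text
clock: 18.97
position: [492.2, -208.3, 43.9]
ee_rot: [-0.706, 0.032, 0.707, 0.034]
contact_force: [-2.8, 5.2, 5.1]
gripper_width: 7.9
```

```bash
python3 s.py 491.4 -207.8 44
```

```text
18.9667 [ 492.19 -208.31   43.94] F [-2.79  5.24  5.07] T [1.386 0.745 0.039] w 7.9
down [-4.0e-04  2.6e-03 -1.0e+00] yaw 174.66 J [-0.0984  0.4095 -0.4162 -0.0038 -0.7457  1.5788]
in tool [-0.06 -0.43  0.84]
```

drive_tool(
  motion=[
    [-0.3,-0.5,0,0],
    [0,-0.5,0,0],
    [0,-0.5,0,0],
    [0,-0.5,0,0],
    [0,-0.5,0,0],
    [0,-0.5,0,0],
    [0,-0.5,0,0],
    [0,-0.5,0,0],
    [0,-0.5,0,0],
    [0,-0.5,0,0],
  ],
)

```text
clock: 19.8
position: [493.3, -204.5, 43.9]
ee_rot: [0.707, -0.032, -0.706, -0.033]
contact_force: [-0.8, -4.9, 0.9]
gripper_width: 8.0
```

```bash
sed -i 's/^if len/d=st["position"][:2]-[498.7,-204.5]; f=st["contact_force"]; c,s=np.cos(np.radians(-5.38)),np.sin(np.radians(-5.38)); print("FIX xy",(c*d[0]+s*d[1]).round(2),(-s*d[0]+c*d[1]).round(2),"Fx Fy Fz",(c*f[0]+s*f[1]).round(2),(-s*f[0]+c*f[1]).round(2),f[2].round(2))\nif len/' s.py; python3 s.py
```

```text
19.8 [ 493.29 -204.55   43.95] F [-0.79 -4.91  0.88] T [-1.516  0.235 -0.051] w 7.98
down [ 8.0e-04  1.2e-03 -1.0e+00] yaw 174.66 J [-0.09    0.4082 -0.4193 -0.0019 -0.7426  1.569 ]
FIX xy -5.39 -0.56 Fx Fy Fz -0.33 -4.96 0.88
```

drive_tool(
  motion=[
    [-0.3,-0.3,0,0],
    [0,-0.3,0,0],
    [0,-0.3,0,0],
    [0,-0.3,0,0],
    [0,-0.3,0,0],
    [0,-0.3,0,0],
    [0,-0.3,0,0],
    [0,-0.3,0,0],
  ],
)

```text
clock: 20.47
position: [492.8, -201.0, 44.0]
ee_rot: [-0.706, 0.032, 0.707, 0.034]
contact_force: [0.2, -4.8, -1.2]
gripper_width: 7.8
```

```bash
python3 s.py
```

```text
20.4667 [ 492.77 -200.95   43.98] F [ 0.24 -4.77 -1.24] T [-1.299 -0.129 -0.008] w 7.81
down [-7.0e-04  2.7e-03 -1.0e+00] yaw 174.66 J [-0.0839  0.4065 -0.4215 -0.0039 -0.7438  1.5643]
FIX xy -6.24 2.97 Fx Fy Fz 0.68 -4.72 -1.24
```

drive_tool(
  motion=[
    [-0.2,-0.12,0,0],
    [0,-0.12,0,0],
    [0,-0.12,0,0],
    [0,-0.12,0,0],
    [0,-0.12,0,0],
  ],
)

```text
clock: 20.88
position: [492.7, -200.6, 44.2]
ee_rot: [-0.706, 0.032, 0.707, 0.034]
contact_force: [1.3, -5.5, -3.3]
gripper_width: 7.9
```

```bash
python3 s.py
```

```text
20.8833 [ 492.74 -200.64   44.16] F [ 1.31 -5.5  -3.3 ] T [-1.666 -0.255  0.017] w 7.89
down [-9.0e-04  2.4e-03 -1.0e+00] yaw 174.65 J [-0.0831  0.406  -0.4218 -0.0035 -0.7441  1.5631]
FIX xy -6.29 3.28 Fx Fy Fz 1.82 -5.35 -3.3
```

drive_tool(
  motion=[
    [0,-0.12,0,0],
    [0,-0.12,0,0],
    [0,-0.12,0,0],
    [0,0,0,0],
  ],
)

```text
clock: 21.22
position: [492.7, -200.5, 44.3]
ee_rot: [-0.706, 0.032, 0.707, 0.034]
contact_force: [0.4, -5.5, -2.4]
gripper_width: 7.8
```

```bash
python3 s.py
```

```text
21.2167 [ 492.74 -200.5    44.27] F [ 0.4  -5.46 -2.41] T [-1.825 -0.262 -0.026] w 7.78
down [-0.001   0.0021 -1.    ] yaw 174.66 J [-0.0826  0.4058 -0.422  -0.003  -0.7442  1.5625]
FIX xy -6.31 3.42 Fx Fy Fz 0.91 -5.4 -2.41
```

drive_tool(
  motion=[
    [0,-0.12,0,0],
    [0,-0.12,0,0],
    [0,-0.12,0,0],
    [0,0,0,0],
  ],
)

```text
clock: 21.55
position: [492.8, -200.3, 44.4]
ee_rot: [-0.706, 0.032, 0.707, 0.034]
contact_force: [0.1, -7.2, -2.3]
gripper_width: 7.6
```

```bash
python3 s.py
```

```text
21.55 [ 492.79 -200.34   44.37] F [ 0.11 -7.22 -2.31] T [-2.094 -0.17   0.02 ] w 7.58
down [-9.0e-04  1.9e-03 -1.0e+00] yaw 174.66 J [-0.0822  0.4056 -0.4222 -0.0026 -0.7441  1.5617]
FIX xy -6.27 3.58 Fx Fy Fz 0.78 -7.18 -2.31
```

drive_tool(
  motion=[
    [0.1,-0.15,0,0],
    [0.1,-0.15,0,0],
    [0,-0.15,0,0],
    [0,-0.15,0,0],
    [0,-0.15,0,0],
    [0,0,0,0],
  ],
)

```text
clock: 22.05
position: [492.8, -200.1, 44.5]
ee_rot: [-0.706, 0.032, 0.707, 0.033]
contact_force: [-0.2, -8.8, -0.7]
gripper_width: 7.8
```

```bash
python3 s.py
```

```text
22.05 [ 492.82 -200.14   44.54] F [-0.2  -8.77 -0.74] T [-2.755  0.082 -0.075] w 7.77
down [-0.001   0.0011 -1.    ] yaw 174.68 J [-8.1300e-02  4.0510e-01 -4.2280e-01 -1.5000e-03 -7.4390e-01  1.5603e+00]
FIX xy -6.26 3.79 Fx Fy Fz 0.63 -8.75 -0.74
```

drive_tool(
  motion=[
    [0,-0.15,0,0],
    [0,-0.15,0,0],
    [0,-0.15,0,0],
    [0,-0.15,0,0],
    [0,-0.15,0,0],
    [0,-0.15,0,0],
    [0,0,0,0],
  ],
)

```text
clock: 22.63
position: [492.8, -199.8, 44.8]
ee_rot: [-0.706, 0.033, 0.707, 0.033]
contact_force: [-0.5, -11.1, -0.1]
gripper_width: 7.7
```

```bash
python3 s.py
```

```text
22.6333 [ 492.81 -199.77   44.8 ] F [ -0.46 -11.1   -0.13] T [-3.368  0.18  -0.038] w 7.72
down [-1.2e-03  4.0e-04 -1.0e+00] yaw 174.69 J [-8.0100e-02  4.0450e-01 -4.2340e-01 -4.0000e-04 -7.4410e-01  1.5585e+00]
FIX xy -6.31 4.15 Fx Fy Fz 0.58 -11.1 -0.13
```

The gripped push is slowly levering the bracket up: the TCP has risen 0.8 mm as the force grew. I'll unload and release it flat, then push low on the plate edge and lug end with closed fingers, which can't tip it.

drive_tool(
  motion=[
    [0,0.4,0,0],
    [0,0.4,0,0],
    [0,0.4,0,0],
    [0,0.4,0,0],
    [0,0.3,0,0],
    [0,0,0,0],
  ],
)

```text
clock: 23.13
position: [492.7, -200.6, 44.2]
ee_rot: [-0.706, 0.032, 0.707, 0.034]
contact_force: [0.9, -6.4, -2.5]
gripper_width: 7.9
```

```bash
python3 s.py
```

```text
23.1333 [ 492.74 -200.58   44.22] F [ 0.85 -6.39 -2.45] T [-1.996 -0.135  0.008] w 7.89
down [-9.e-04  2.e-03 -1.e+00] yaw 174.65 J [-0.0827  0.4058 -0.4222 -0.0029 -0.7438  1.5623]
FIX xy -6.3 3.35 Fx Fy Fz 1.45 -6.28 -2.45
```

drive_tool(
  motion=[
    [0,0.3,0,0],
    [0,0.3,0,0],
    [0,0.3,0,0],
    [0,0,0,0],
  ],
)

```text
clock: 23.47
position: [492.7, -200.9, 44.0]
ee_rot: [-0.706, 0.032, 0.707, 0.034]
contact_force: [1.1, -4.0, -2.9]
gripper_width: 7.9
```

```bash
python3 s.py
```

```text
23.4667 [ 492.71 -200.9    43.98] F [ 1.14 -4.01 -2.87] T [-1.318 -0.327 -0.012] w 7.87
down [-9.0e-04  2.7e-03 -1.0e+00] yaw 174.65 J [-0.0838  0.4064 -0.4215 -0.0039 -0.7439  1.5641]
FIX xy -6.3 3.03 Fx Fy Fz 1.52 -3.89 -2.87
```

drive_tool(
  grip=40,
  motion=[
    [0,0,0,0],
    [0,0,0,0],
    [0,0,0,0],
    [0,0,0,0],
    [0,0,0,0],
  ],
)

```text
clock: 23.88
position: [492.7, -200.6, 44.1]
ee_rot: [-0.706, 0.032, 0.707, 0.034]
contact_force: [0.2, -0.2, -0.1]
gripper_width: 39.9
```

```bash
python3 s.py
```

```text
23.8833 [ 492.74 -200.56   44.15] F [ 0.22 -0.24 -0.06] T [-0.023 -0.015 -0.011] w 39.91
down [-8.0e-04  2.9e-03 -1.0e+00] yaw 174.67 J [-0.0833  0.406  -0.4215 -0.0042 -0.7442  1.5641]
FIX xy -6.31 3.36 Fx Fy Fz 0.24 -0.22 -0.06
```

drive_tool(
  motion=[
    [-15,0,0,0],
    [-25,0,0,0],
    [-22,0,0,0],
    [0,10,0,0],
    [0,25,0,0],
    [0,25,0,0],
    [0,8,0,0],
    [0,0,0,0],
  ],
  grip=40,
)

```text
clock: 24.55
position: [485.9, -270.1, 105.3]
ee_rot: [-0.706, 0.033, 0.707, 0.035]
contact_force: [-0.1, 0.7, 0.3]
gripper_width: 39.9
```

drive_tool(
  motion=[
    [10,0,0,0],
    [15,0,0,0],
    [15,0,0,0],
    [10,0,0,0],
    [4,0,0,0],
    [0,0,0,0],
    [0,0,0,0],
  ],
  grip=0,
)

```text
clock: 25.13
position: [486.7, -268.3, 51.8]
ee_rot: [-0.706, 0.032, 0.707, 0.034]
contact_force: [0.3, 0.4, 0.0]
gripper_width: -0.3
```

```bash
python3 s.py;  python3 - <<'E'
from h import *
im=arm.get_image("wrist"); 
cv2.imwrite("pics/w5.png",cv2.resize(im[:,:,::-1],(800,600),interpolation=cv2.INTER_CUBIC))
E
```

```text
25.1333 [ 486.68 -268.28   51.85] F [0.28 0.36 0.01] T [-0.009 -0.078 -0.001] w -0.27
down [-9.0e-04  2.5e-03 -1.0e+00] yaw 174.7 J [-0.2135  0.4283 -0.3557 -0.0032 -0.7882  1.6941]
FIX xy -5.98 -64.62 Fx Fy Fz 0.25 0.39 0.01
```

View pics/w5.png

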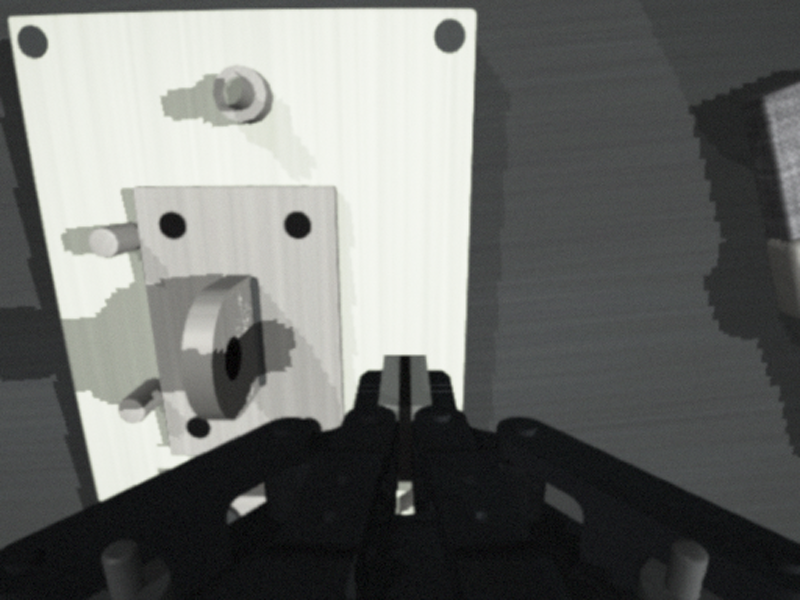

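drive_tool(
  motion=[
    [0,0,0,7],
    [0,0,0,7],
    [0,0,0,7],
    [0,0,0,7],
    [0,0,0,7],
    [0,0,0,7],
    [0,0,0,7],
    [0,0,0,7],
    [0,0,0,7],
    [0,0,0,7],
  ],
)

```text
clock: 26.02
position: [487.1, -268.7, 52.9]
ee_rot: [-0.558, 0.433, 0.559, 0.435]
contact_force: [0.2, -0.9, -0.1]
gripper_width: -0.1
```

drive_tool(
  motion=[
    [0,0,0,7],
    [0,0,0,7],
    [8,0,0,6],
    [10,0,0,0],
    [4,0,0,0],
    [0,0,0,0],
    [0,0,0,0],
  ],
)

```text
clock: 26.6
position: [486.3, -268.6, 29.7]
ee_rot: [-0.476, 0.522, 0.478, 0.523]
contact_force: [0.1, -0.5, -0.2]
gripper_width: 0.0
```

```bash
python3 s.py
```

```text
26.6 [ 486.28 -268.55   29.67] F [ 0.11 -0.5  -0.21] T [-0.009  0.012  0.006] w 0.03
down [-0.0014  0.0027 -1.    ] yaw 84.75 J [-0.2142  0.4587 -0.3762 -0.0035 -0.7378  0.1251]
FIX xy -6.36 -64.93 Fx Fy Fz 0.16 -0.49 -0.21
```

drive_tool(
  motion=[
    [1.2,0,2,0.1],
    [0,0,2,0],
    [0,0,2,0],
    [0,0,2,0],
    [0,0,2,0],
    [0,0,1,0],
    [0,0,0.6,0],
    [0,0,0.5,0],
    [0,0,0,0],
  ],
)

```text
clock: 27.35
position: [487.5, -256.4, 28.7]
ee_rot: [-0.475, 0.523, 0.477, 0.524]
contact_force: [0.1, 0.5, 0.5]
gripper_width: 0.2
```

drive_tool(
  motion=[
    [0,0,0.4,0],
    [0,0,0.4,0],
    [0,0,0.4,0],
    [0,0,0.4,0],
    [0,0,0.4,0],
    [0,0,0,0],
  ],
)

```text
clock: 27.85
position: [487.7, -254.4, 28.7]
ee_rot: [-0.475, 0.523, 0.477, 0.524]
contact_force: [-0.3, 0.4, -0.1]
gripper_width: -0.1
```

```bash
python3 s.py
```

```text
27.85 [ 487.71 -254.44   28.68] F [-0.29  0.43 -0.07] T [-0.006 -0.02  -0.042] w -0.12
down [-8.0e-04  2.7e-03 -1.0e+00] yaw 84.56 J [-0.1877  0.4527 -0.3909 -0.0038 -0.7285  0.0954]
FIX xy -6.26 -50.75 Fx Fy Fz -0.33 0.4 -0.07
```

drive_tool(
  motion=[
    [0,0,0.3,0],
    [0,0,0.3,0],
    [0,0,0.3,0],
    [0,0,0.3,0],
    [0,0,0.3,0],
  ],
)

```text
clock: 28.27
position: [487.8, -253.0, 28.7]
ee_rot: [-0.475, 0.523, 0.477, 0.524]
contact_force: [-1.2, -0.7, 1.4]
gripper_width: 0.1
```

drive_tool(
  motion=[
    [0,0,0.2,0],
    [0,0,0.2,0],
    [0,0,0.2,0],
    [0,0,0,0],
  ],
)

```text
clock: 28.6
position: [487.9, -252.4, 28.7]
ee_rot: [-0.475, 0.523, 0.477, 0.524]
contact_force: [-0.3, 0.1, -0.9]
gripper_width: -0.1
```

drive_tool(
  motion=[
    [0,0,0.2,0],
    [0,0,0.2,0],
    [0,0,0.2,0],
    [0,0,0,0],
  ],
)

```text
clock: 28.93
position: [487.9, -251.8, 28.7]
ee_rot: [-0.475, 0.523, 0.477, 0.524]
contact_force: [0.0, -0.3, 0.9]
gripper_width: -0.2
```

drive_tool(
  motion=[
    [0,0,0.2,0],
    [0,0,0.2,0],
    [0,0,0.2,0],
    [0,0,0,0],
  ],
)

```text
clock: 29.27
position: [488.0, -251.2, 28.7]
ee_rot: [-0.475, 0.523, 0.477, 0.524]
contact_force: [-0.3, 0.1, -0.5]
gripper_width: 0.2
```

drive_tool(
  motion=[
    [0,0,0.25,0],
    [0,0,0.25,0],
    [0,0,0.25,0],
    [0,0,0.25,0],
    [0,0,0,0],
  ],
)

```text
clock: 29.68
position: [488.1, -250.2, 28.7]
ee_rot: [-0.475, 0.523, 0.477, 0.524]
contact_force: [-0.1, 0.6, -0.2]
gripper_width: -0.1
```

drive_tool(
  motion=[
    [0,0,0.2,0],
    [0,0,0.2,0],
    [0,0,0.2,0],
    [0,0,0,0],
  ],
)

```text
clock: 30.02
position: [488.2, -249.6, 28.7]
ee_rot: [-0.475, 0.523, 0.477, 0.524]
contact_force: [0.2, 0.0, -0.5]
gripper_width: 0.1
```

drive_tool(
  motion=[
    [0,0,0.2,0],
    [0,0,0.2,0],
    [0,0,0.2,0],
    [0,0,0,0],
  ],
)

```text
clock: 30.35
position: [488.2, -249.0, 28.7]
ee_rot: [-0.475, 0.523, 0.477, 0.524]
contact_force: [-0.5, -0.3, -0.7]
gripper_width: 0.1
```

drive_tool(
  motion=[
    [0,0,0.25,0],
    [0,0,0.25,0],
    [0,0,0.25,0],
    [0,0,0.25,0],
  ],
)

```text
clock: 30.68
position: [488.3, -248.0, 28.7]
ee_rot: [-0.475, 0.523, 0.477, 0.524]
contact_force: [-0.3, -0.1, -0.4]
gripper_width: -0.0
```

drive_tool(
  motion=[
    [0,0,0.25,0],
    [0,0,0.25,0],
    [0,0,0.25,0],
  ],
)

```text
clock: 30.93
position: [488.4, -247.2, 28.7]
ee_rot: [-0.475, 0.523, 0.477, 0.524]
contact_force: [-0.5, -0.1, 0.7]
gripper_width: 0.1
```

drive_tool(
  motion=[
    [0,0,0.25,0],
    [0,0,0.25,0],
    [0,0,0.25,0],
  ],
)

```text
clock: 31.18
position: [488.5, -246.5, 28.7]
ee_rot: [-0.475, 0.523, 0.477, 0.524]
contact_force: [0.6, 0.6, -0.2]
gripper_width: 0.1
```

```bash
python3 s.py;  python3 - <<'E'
from h import *
st=arm.read_state()
C=cam("wrist",st); im=arm.get_image("wrist"); 
# expected bracket edge -y (fixture y=-36.5) at plate top
cv2.imwrite("pics/w6.png",cv2.resize(im[:,:,::-1],(800,600),interpolation=cv2.INTER_CUBIC))
E
```

```text
31.1833 [ 488.45 -246.48   28.68] F [ 0.64  0.62 -0.17] T [ 0.02   0.015 -0.017] w 0.09
down [-9.0e-04  2.7e-03 -1.0e+00] yaw 84.55 J [-0.1725  0.4488 -0.3983 -0.0038 -0.725   0.0803]
FIX xy -6.27 -42.76 Fx Fy Fz 0.57 0.67 -0.17
```

View pics/w6.png

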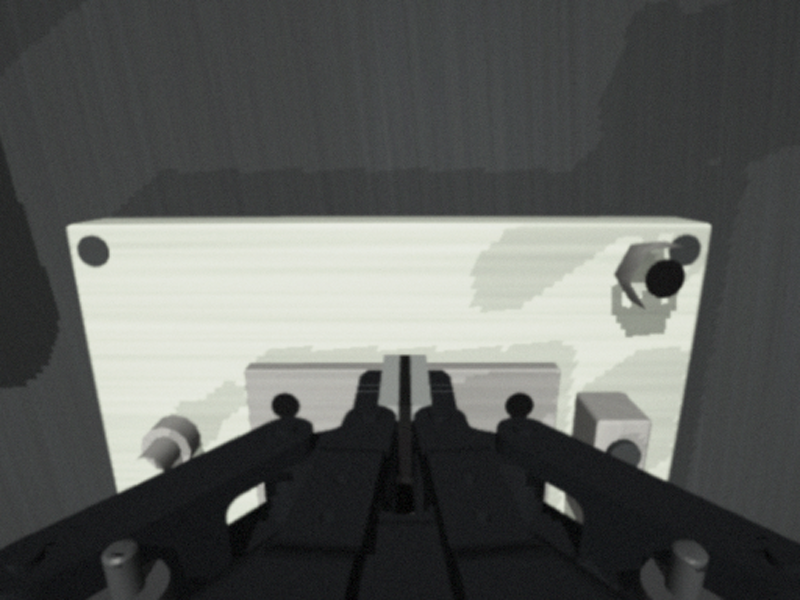

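Run:
```python
from h import *
st=arm.read_state(); C=cam("wrist",st)
c,s=np.cos(np.radians(-5.38)),np.sin(np.radians(-5.38))
tof=lambda P:(np.c_[c*(P[:,0]-498.7)+s*(P[:,1]+204.5),-s*(P[:,0]-498.7)+c*(P[:,1]+204.5)]).round(1)
px=np.array([(250,369),(330,369),(480,369),(555,369)])/1.5625
print("top edge z33",tof(ray(px,C,33)).tolist())
px=np.array([(248,364),(555,364)])/1.5625
print("bottom edge z25",tof(ray(px,C,25)).tolist())
print("tip back edge z28.7",tof(ray(np.array([(405,355)])/1.5625,C,28.7)).tolist(), "z45",tof(ray(np.array([(405,355)])/1.5625,C,45)).tolist())
M=R.from_quat(st["ee_rot"]).as_matrix()
for z in(-11,0,11): print(z,(proj(st["position"]+M@np.array([0,0,z]),C)*1.5625).round(0), (proj(st["position"]+M@np.array([-13,0,z]),C)*1.5625).round(0))
```

```text
top edge z33 [[52.3, -35.8], [22.1, -35.9], [-34.3, -35.8], [-62.7, -35.7]]
bottom edge z25 [[55.7, -34.4], [-65.2, -34.3]]
tip back edge z28.7 [[-6.1, -39.7]] z45 [[-6.1, -46.4]]
-11 [[405. 320.]] [[406. 331.]]
0 [[405. 348.]] [[406. 361.]]
11 [[405. 374.]] [[405. 389.]]
```

Pad tips appear at v≈355, which puts them well above the commanded TCP height, and there was no contact where the edge should be. I suspect the real tips are shorter than the TCP. I'll back off and probe down gently to find out.

drive_tool(
  motion=[
    [0,0,-4,0],
    [0,0,-6,0],
    [0,0,-4,0],
    [1,0,0,0],
    [1,0,0,0],
    [0,0,0,0],
  ],
)

```text
clock: 31.73
position: [486.8, -260.5, 26.3]
ee_rot: [-0.474, 0.523, 0.477, 0.524]
contact_force: [-0.1, -0.4, 0.2]
gripper_width: -0.1
```

drive_tool(
  motion=[
    [1,0,0,0],
    [1,0,0,0],
    [0,0,0,0],
  ],
)

```text
clock: 31.98
position: [487.0, -260.3, 24.4]
ee_rot: [-0.475, 0.523, 0.477, 0.524]
contact_force: [-0.6, 0.3, -0.1]
gripper_width: 0.3
```

drive_tool(
  motion=[
    [0.7,0,0,0],
    [0.7,0,0,0],
    [0,0,0,0],
  ],
)

```text
clock: 32.23
position: [487.0, -260.3, 23.1]
ee_rot: [-0.475, 0.523, 0.477, 0.524]
contact_force: [0.3, 0.4, -0.0]
gripper_width: 0.1
```

drive_tool(
  motion=[
    [1,0,0,0],
    [1,0,0,0],
    [1,0,0,0],
    [0,0,0,0],
  ],
)

```text
clock: 32.57
position: [486.9, -260.4, 20.0]
ee_rot: [-0.475, 0.523, 0.477, 0.524]
contact_force: [0.1, -0.2, -0.2]
gripper_width: -0.0
```

drive_tool(
  motion=[
    [1,0,0,0],
    [1,0,0,0],
    [1,0,0,0],
    [0,0,0,0],
  ],
)

```text
clock: 32.9
position: [486.9, -260.4, 17.0]
ee_rot: [-0.475, 0.523, 0.477, 0.524]
contact_force: [0.0, -0.0, 0.4]
gripper_width: -0.1
```

drive_tool(
  motion=[
    [0.7,0,0,0],
    [0.7,0,0,0],
    [0,0,0,0],
  ],
)

```text
clock: 33.15
position: [487.0, -260.4, 15.7]
ee_rot: [-0.475, 0.523, 0.477, 0.524]
contact_force: [-0.8, 0.1, 0.4]
gripper_width: 0.1
```

drive_tool(
  motion=[
    [0.7,0,0,0],
    [0.7,0,0,0],
    [0,0,0,0],
  ],
)

```text
clock: 33.4
position: [487.0, -260.4, 14.3]
ee_rot: [-0.475, 0.523, 0.477, 0.524]
contact_force: [-0.3, -0.8, 0.3]
gripper_width: -0.1
```

drive_tool(
  motion=[
    [0.6,0,2,0],
    [0,0,2,0],
    [0,0,1.5,0],
    [0,0,0.5,0],
    [0,0,0.4,0],
    [0,0,0.4,0],
    [0,0,0,0],
  ],
)

```text
clock: 33.98
position: [487.8, -253.6, 13.9]
ee_rot: [-0.475, 0.523, 0.477, 0.524]
contact_force: [0.3, -1.2, 0.9]
gripper_width: -0.3
```

drive_tool(
  motion=[
    [0,0,0.3,0],
    [0,0,0.3,0],
    [0,0,0.3,0],
    [0,0,0.3,0],
  ],
)

```text
clock: 34.32
position: [487.9, -252.4, 13.9]
ee_rot: [-0.475, 0.523, 0.477, 0.524]
contact_force: [0.1, 0.3, 0.0]
gripper_width: 0.4
```

drive_tool(
  motion=[
    [0,0,0.3,0],
    [0,0,0.3,0],
    [0,0,0.3,0],
    [0,0,0,0],
  ],
)

```text
clock: 34.65
position: [487.9, -251.5, 13.9]
ee_rot: [-0.475, 0.523, 0.477, 0.524]
contact_force: [-0.8, -0.5, 0.7]
gripper_width: 0.0
```

drive_tool(
  motion=[
    [0,0,0.3,0],
    [0,0,0.3,0],
    [0,0,0.3,0],
    [0,0,0,0],
  ],
)

```text
clock: 34.98
position: [488.0, -250.6, 13.9]
ee_rot: [-0.475, 0.523, 0.477, 0.524]
contact_force: [-0.2, -0.3, 0.2]
gripper_width: 0.2
```

drive_tool(
  motion=[
    [0,0,0.3,0],
    [0,0,0.3,0],
    [0,0,0.3,0],
    [0,0,0,0],
  ],
)

```text
clock: 35.32
position: [488.1, -249.7, 13.9]
ee_rot: [-0.475, 0.523, 0.477, 0.524]
contact_force: [0.3, 0.9, -0.4]
gripper_width: -0.1
```

drive_tool(
  motion=[
    [0,0,0.3,0],
    [0,0,0.3,0],
    [0,0,0.3,0],
    [0,0,0,0],
  ],
)

```text
clock: 35.65
position: [488.2, -248.8, 13.9]
ee_rot: [-0.475, 0.523, 0.477, 0.524]
contact_force: [0.6, 0.1, 0.4]
gripper_width: 0.3
```

drive_tool(
  motion=[
    [0,0,0.3,0],
    [0,0,0.3,0],
    [0,0,0.3,0],
    [0,0,0,0],
  ],
)

```text
clock: 35.98
position: [488.3, -247.9, 13.9]
ee_rot: [-0.475, 0.523, 0.477, 0.524]
contact_force: [-0.2, -0.3, 0.1]
gripper_width: -0.3
```

Run:
```python
from h import *
st=arm.read_state(); C=cam("wrist",st); M=R.from_quat(st["ee_rot"]).as_matrix()
for x in(0,-10,-13,-16,-19,-22,-26,-30,-35,-40):
  print(x,[(proj(st["position"]+M@np.array([x,0,z]),C)*1.5625)[0,1].round(0) for z in(-11,-8,-5)], [(proj(st["position"]+M@np.array([x,y,-11]),C)*1.5625)[0,0].round(0) for y in (-8,8)])
# depth of tip: jaws open picture: pad inner edge px 265/548 at opening 85.4
im=arm.get_image("wrist"); g=cv2.cvtColor(im,cv2.COLOR_RGB2GRAY)
cv2.imwrite("pics/w7.png",cv2.resize(im[190:330,160:360,::-1],(800,560),interpolation=cv2.INTER_CUBIC))
```

```text
0 [np.float64(320.0), np.float64(328.0), np.float64(335.0)] [np.float64(384.0), np.float64(427.0)]
-10 [np.float64(329.0), np.float64(337.0), np.float64(345.0)] [np.float64(383.0), np.float64(428.0)]
-13 [np.float64(331.0), np.float64(340.0), np.float64(348.0)] [np.float64(383.0), np.float64(429.0)]
-16 [np.float64(334.0), np.float64(343.0), np.float64(351.0)] [np.float64(382.0), np.float64(429.0)]
-19 [np.float64(337.0), np.float64(346.0), np.float64(354.0)] [np.float64(382.0), np.float64(429.0)]
-22 [np.float64(340.0), np.float64(349.0), np.float64(357.0)] [np.float64(381.0), np.float64(430.0)]
-26 [np.float64(345.0), np.float64(353.0), np.float64(362.0)] [np.float64(381.0), np.float64(431.0)]
-30 [np.float64(349.0), np.float64(358.0), np.float64(367.0)] [np.float64(380.0), np.float64(431.0)]
-35 [np.float64(355.0), np.float64(365.0), np.float64(374.0)] [np.float64(379.0), np.float64(432.0)]
-40 [np.float64(362.0), np.float64(371.0), np.float64(381.0)] [np.float64(378.0), np.float64(433.0)]
```

View pics/w7.png

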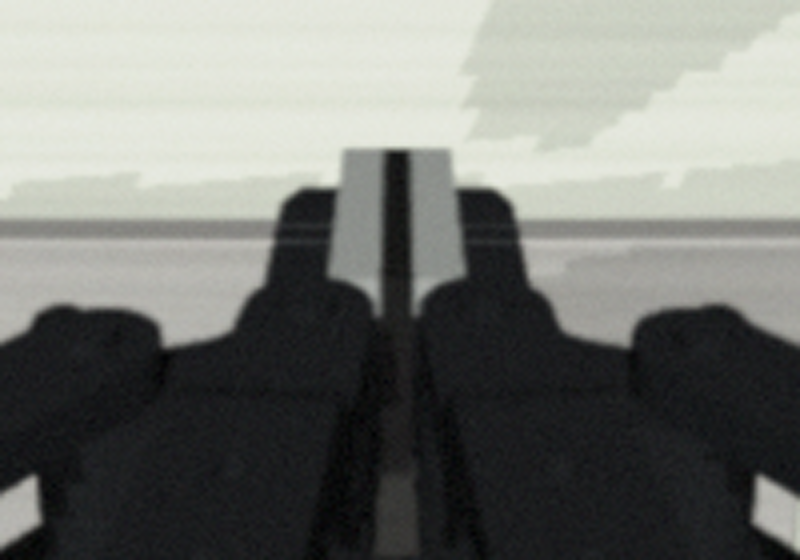

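The tips look roughly 20 mm or more short of the TCP. So the first grip held only the top of the lug, which explains the rolling. I'll regrip about 20 mm lower with the full pads and do the pushes gripped.

drive_tool(
  motion=[
    [-15,0,-2,0],
    [-30,0,-2,0],
    [-30,0,0,-5.1],
    [0,0,0,-7.1],
    [0,0,0,-7.1],
    [0,0,0,-7.1],
    [0,0,0,-7.1],
    [0,0,0,-7.1],
    [0,0,0,-7.1],
    [0,0,0,-7.1],
  ],
)

```text
clock: 36.87
position: [487.9, -252.1, 88.9]
ee_rot: [-0.663, 0.243, 0.664, 0.244]
contact_force: [0.4, -0.0, -1.3]
gripper_width: 0.0
```

drive_tool(
  grip=45,
  motion=[
    [0,0,0,-7.1],
    [0,0,0,-7.1],
    [0,0,0,-7.1],
    [0,0,0,-7.1],
    [0,0,0,-7.1],
    [0,-15,0,0],
    [0,-24,0,0],
    [0,-12,0,0],
    [0,0,0,0],
    [0,0,0,0],
  ],
)

```text
clock: 37.7
position: [492.7, -201.0, 89.2]
ee_rot: [-0.706, 0.03, 0.707, 0.032]
contact_force: [-0.5, -0.2, 0.3]
gripper_width: 44.7
```

```bash
python3 s.py
```

```text
37.7 [ 492.74 -200.96   89.17] F [-0.54 -0.2   0.32] T [-0.029  0.045 -0.004] w 44.66
down [-7.0e-04  2.5e-03 -1.0e+00] yaw 174.95 J [-0.0838  0.3456 -0.3744 -0.0033 -0.8517  1.5686]
FIX xy -6.27 2.96 Fx Fy Fz -0.52 -0.25 0.32
```

drive_tool(
  motion=[
    [10,0,0,0.3],
    [15,-0.2,0,0],
    [15,0,0,0],
    [10,0,0,0],
    [7,0,0,0],
    [5,0,0,0],
    [3,0,0,0],
    [2,0,0,0],
    [0,0,0,0],
  ],
)

```text
clock: 38.45
position: [492.6, -201.1, 22.0]
ee_rot: [-0.706, 0.033, 0.707, 0.035]
contact_force: [0.0, -0.1, -0.6]
gripper_width: 44.8
```

```bash
python3 s.py
```

```text
38.45 [ 492.62 -201.07   21.97] F [ 0.04 -0.15 -0.61] T [-0.009  0.005 -0.04 ] w 44.79
down [-8.0e-04  2.7e-03 -1.0e+00] yaw 174.55 J [-0.0841  0.4388 -0.4417 -0.0041 -0.6913  1.5629]
FIX xy -6.38 2.85 Fx Fy Fz 0.06 -0.14 -0.61
```

drive_tool(
  grip=0,
  motion=[
    [0,0,0,0],
    [0,0,0,0],
    [0,0,0,0],
    [0,0,0,0],
    [0,0,0,0],
    [0,0,0,0],
  ],
)

```text
clock: 38.95
position: [493.0, -201.0, 22.7]
ee_rot: [0.706, -0.033, -0.706, -0.034]
contact_force: [-1.2, 1.5, 4.7]
gripper_width: 9.1
```

```bash
python3 s.py
```

```text
38.95 [ 492.96 -200.96   22.66] F [-1.15  1.46  4.74] T [0.306 0.261 0.   ] w 9.13
down [ 2.0e-04  2.5e-03 -1.0e+00] yaw 174.58 J [-0.0838  0.4377 -0.4413 -0.0039 -0.6918  1.5629]
FIX xy -6.05 2.98 Fx Fy Fz -1.28 1.34 4.74
```

drive_tool(
  motion=[
    [-0.6,-0.15,0,0],
    [0,-0.15,0,0],
    [0,-0.15,0,0],
    [0,-0.15,0,0],
    [0,0,0,0],
  ],
)

```text
clock: 39.37
position: [492.9, -200.9, 22.6]
ee_rot: [-0.706, 0.033, 0.706, 0.034]
contact_force: [0.7, -5.2, -0.1]
gripper_width: 9.2
```

```bash
python3 s.py
```

```text
39.3667 [ 492.93 -200.92   22.65] F [ 0.65 -5.18 -0.06] T [-1.377 -0.405  0.031] w 9.17
down [-2.e-04  2.e-03 -1.e+00] yaw 174.56 J [-0.0834  0.4377 -0.4415 -0.0031 -0.692   1.5618]
FIX xy -6.08 3.03 Fx Fy Fz 1.13 -5.1 -0.06
```

drive_tool(
  motion=[
    [0,-0.12,0,0],
    [0,-0.12,0,0],
    [0,-0.12,0,0],
    [0,0,0,0],
  ],
)

```text
clock: 39.7
position: [492.9, -200.9, 22.7]
ee_rot: [-0.706, 0.033, 0.706, 0.034]
contact_force: [2.0, -5.8, -0.5]
gripper_width: 9.0
```

```bash
python3 s.py
```

```text
39.7 [ 492.93 -200.86   22.67] F [ 2.   -5.84 -0.53] T [-1.923 -0.366 -0.04 ] w 9.0
down [-2.0e-04  1.8e-03 -1.0e+00] yaw 174.55 J [-0.0831  0.4376 -0.4418 -0.0027 -0.6918  1.561 ]
FIX xy -6.09 3.09 Fx Fy Fz 2.53 -5.63 -0.53
```

drive_tool(
  motion=[
    [0,-0.15,0,0],
    [0,-0.15,0,0],
    [0,-0.15,0,0],
    [0,-0.15,0,0],
    [0,0,0,0],
  ],
)

```text
clock: 40.12
position: [492.9, -200.8, 22.7]
ee_rot: [-0.706, 0.033, 0.706, 0.034]
contact_force: [0.4, -8.6, -1.9]
gripper_width: 9.2
```

```bash
python3 s.py
```

```text
40.1167 [ 492.87 -200.75   22.7 ] F [ 0.38 -8.63 -1.94] T [-2.628 -0.265 -0.003] w 9.22
down [-4.0e-04  1.2e-03 -1.0e+00] yaw 174.55 J [-0.0826  0.4374 -0.4423 -0.0018 -0.6915  1.5597]
FIX xy -6.15 3.18 Fx Fy Fz 1.19 -8.55 -1.94
```

drive_tool(
  motion=[
    [0,-0.15,0,0],
    [0,-0.15,0,0],
    [0,-0.15,0,0],
    [0,-0.15,0,0],
    [0,-0.15,0,0],
    [0,-0.15,0,0],
    [0,-0.1,0,0],
    [0,0,0,0],
  ],
)

```text
clock: 40.78
position: [492.9, -200.6, 22.8]
ee_rot: [-0.706, 0.033, 0.707, 0.034]
contact_force: [0.2, -12.5, -0.4]
gripper_width: 9.1
```

```bash
python3 s.py
```

```text
40.7833 [ 492.86 -200.58   22.79] F [  0.19 -12.54  -0.37] T [-3.784 -0.249 -0.044] w 9.12
down [-7.e-04  2.e-04 -1.e+00] yaw 174.56 J [-8.1600e-02  4.3710e-01 -4.4310e-01 -3.0000e-04 -6.9130e-01  1.5578e+00]
FIX xy -6.18 3.35 Fx Fy Fz 1.36 -12.47 -0.37
```

drive_tool(
  motion=[
    [0,-0.15,0,0],
    [0,-0.15,0,0],
    [0,-0.15,0,0],
    [0,0,0,0],
    [0,0,0,0],
    [0,0,0,0],
  ],
)

```text
clock: 41.28
position: [492.9, -200.5, 22.9]
ee_rot: [-0.706, 0.034, 0.707, 0.033]
contact_force: [-0.1, -15.2, -0.5]
gripper_width: 9.1
```

drive_tool(
  motion=[
    [0,0,0,0],
    [0,0,0,0],
    [0,0,0,0],
    [0,0,0,0],
    [0,0,0,0],
    [0,0,0,0],
  ],
)

```text
clock: 41.78
position: [492.9, -200.5, 22.9]
ee_rot: [-0.706, 0.034, 0.707, 0.033]
contact_force: [-0.0, -14.5, -2.4]
gripper_width: 9.4
```

```bash
python3 s.py
```

```text
41.7833 [ 492.89 -200.47   22.86] F [-1.000e-02 -1.446e+01 -2.400e+00] T [-4.308 -0.147 -0.052] w 9.4
down [-7.e-04 -1.e-04 -1.e+00] yaw 174.57 J [-8.1100e-02  4.3700e-01 -4.4340e-01  3.0000e-04 -6.9110e-01  1.5569e+00]
FIX xy -6.16 3.47 Fx Fy Fz 1.34 -14.39 -2.4
```

drive_tool(
  motion=[
    [0,-0.05,0,0],
    [0,0,0,0],
    [0,0,0,0],
    [0,0,0,0],
    [0,0,0,0],
    [0,0,0,0],
    [0,0,0,0],
    [0,0,0,0],
    [0,0,0,0],
  ],
)

```text
clock: 42.53
position: [492.9, -200.5, 22.9]
ee_rot: [-0.706, 0.034, 0.707, 0.033]
contact_force: [0.3, -14.9, -1.6]
gripper_width: 9.5
```

drive_tool(
  motion=[
    [0,0.3,0,0],
    [0,0.3,0,0],
    [0,0.3,0,0],
    [0,0.3,0,0],
    [0,0.2,0,0],
    [0,0,0,0],
  ],
)

```text
clock: 43.03
position: [492.9, -200.7, 22.7]
ee_rot: [-0.706, 0.033, 0.706, 0.034]
contact_force: [2.0, -9.1, -1.2]
gripper_width: 8.9
```

```bash
python3 s.py
```

```text
43.0333 [ 492.87 -200.68   22.68] F [ 1.97 -9.13 -1.16] T [-2.626 -0.332 -0.019] w 8.87
down [-4.0e-04  1.3e-03 -1.0e+00] yaw 174.55 J [-0.0825  0.4374 -0.4423 -0.002  -0.6915  1.5596]
FIX xy -6.16 3.25 Fx Fy Fz 2.82 -8.91 -1.16
```

drive_tool(
  motion=[
    [0,0.3,0.2,0],
    [0,0.2,0.4,0],
    [0,0,0.5,0],
    [0,0,0.5,0],
    [0,0,0.5,0],
    [0,0,0.5,0],
    [0,0,0.5,0],
    [0,0,0.5,0],
    [0,0,0.5,0],
    [0,0,0.5,0],
  ],
)

```text
clock: 43.87
position: [491.4, -200.6, 23.1]
ee_rot: [0.708, -0.033, -0.704, -0.034]
contact_force: [6.1, -8.0, -3.7]
gripper_width: 9.3
```

```bash
python3 s.py
```

```text
43.8667 [ 491.38 -200.59   23.13] F [ 6.14 -7.97 -3.69] T [-2.37  -1.581 -0.14 ] w 9.26
down [ 6.e-03  8.e-04 -1.e+00] yaw 174.57 J [-0.0826  0.4323 -0.4503 -0.002  -0.6823  1.5601]
FIX xy -7.65 3.2 Fx Fy Fz 6.86 -7.36 -3.69
```

drive_tool(
  motion=[
    [0,0.3,0,0],
    [0,0.3,0,0],
    [0,0,0.3,0],
    [0,0,0.3,0],
    [0,0,0.3,0],
    [0,0,0,0],
  ],
)

```text
clock: 44.37
position: [489.5, -200.5, 22.9]
ee_rot: [0.708, -0.033, -0.705, -0.034]
contact_force: [3.9, -4.7, -3.3]
gripper_width: 9.2
```

```bash
python3 s.py
```

```text
44.3667 [ 489.5  -200.5    22.88] F [ 3.94 -4.68 -3.29] T [-1.581 -1.218 -0.106] w 9.19
down [ 0.0041  0.0016 -1.    ] yaw 174.56 J [-0.0831  0.4313 -0.4528 -0.0031 -0.6829  1.5614]
FIX xy -9.54 3.12 Fx Fy Fz 4.36 -4.29 -3.29
```

drive_tool(
  motion=[
    [0,0,0.4,0],
    [0,0,0.4,0],
    [0,0,0.4,0],
    [0,0,0.4,0],
    [0,0,0.3,0],
    [0,0,0,0],
  ],
)

```text
clock: 44.87
position: [487.6, -200.4, 22.9]
ee_rot: [0.708, -0.033, -0.705, -0.034]
contact_force: [4.6, -5.8, -2.5]
gripper_width: 9.3
```

```bash
python3 s.py
```

```text
44.8667 [ 487.58 -200.36   22.87] F [ 4.63 -5.82 -2.45] T [-1.589 -1.201 -0.029] w 9.35
down [ 0.004   0.0016 -1.    ] yaw 174.55 J [-0.0832  0.4289 -0.4572 -0.0031 -0.6808  1.5613]
FIX xy -11.45 3.08 Fx Fy Fz 5.16 -5.36 -2.45
```

drive_tool(
  motion=[
    [0,0,0.25,0],
    [0,0,0.25,0],
    [0,0,0.25,0],
    [0,0,0.25,0],
    [0,0,0.25,0],
    [0,0,0,0],
  ],
)

```text
clock: 45.37
position: [486.4, -200.2, 22.9]
ee_rot: [0.708, -0.033, -0.705, -0.034]
contact_force: [4.1, -6.3, -3.4]
gripper_width: 8.9
```

drive_tool(
  motion=[
    [0,0,0.2,0],
    [0,0,0.2,0],
    [0,0,0.2,0],
    [0,0,0.2,0],
    [0,0,0,0],
  ],
)

```text
clock: 45.78
position: [485.6, -200.1, 22.9]
ee_rot: [0.708, -0.033, -0.705, -0.034]
contact_force: [4.4, -5.5, -3.8]
gripper_width: 9.0
```

```bash
python3 s.py
```

```text
45.7833 [ 485.57 -200.15   22.86] F [ 4.45 -5.47 -3.79] T [-1.654 -1.246 -0.084] w 9.0
down [ 0.004   0.0016 -1.    ] yaw 174.55 J [-0.0831  0.4264 -0.462  -0.0031 -0.6785  1.5613]
FIX xy -13.48 3.1 Fx Fy Fz 4.94 -5.03 -3.79
```

Sliding cleanly at about 4.5 N of friction, near the stop now, so smaller steps.

drive_tool(
  motion=[
    [0,0,0.15,0],
    [0,0,0.15,0],
    [0,0,0.15,0],
    [0,0,0.15,0],
    [0,0,0,0],
  ],
)

```text
clock: 46.2
position: [485.0, -200.1, 22.9]
ee_rot: [0.708, -0.033, -0.705, -0.034]
contact_force: [4.0, -5.0, -3.1]
gripper_width: 9.2
```

drive_tool(
  motion=[
    [0,0,0.15,0],
    [0,0,0.15,0],
    [0,0,0.15,0],
    [0,0,0.15,0],
    [0,0,0,0],
  ],
)

```text
clock: 46.62
position: [484.4, -200.0, 22.9]
ee_rot: [0.708, -0.033, -0.705, -0.034]
contact_force: [4.4, -4.8, -4.0]
gripper_width: 8.7
```

drive_tool(
  motion=[
    [0,0,0.15,0],
    [0,0,0.15,0],
    [0,0,0.15,0],
    [0,0,0.15,0],
    [0,0,0,0],
  ],
)

```text
clock: 47.03
position: [483.8, -200.0, 22.9]
ee_rot: [0.708, -0.033, -0.705, -0.034]
contact_force: [4.7, -5.6, -3.9]
gripper_width: 9.2
```

```bash
python3 s.py
```

```text
47.0333 [ 483.81 -199.96   22.88] F [ 4.68 -5.58 -3.9 ] T [-1.666 -1.232 -0.087] w 9.23
down [ 0.0041  0.0016 -1.    ] yaw 174.56 J [-0.083   0.4241 -0.4662 -0.0032 -0.6766  1.5613]
FIX xy -15.25 3.12 Fx Fy Fz 5.18 -5.12 -3.9
```

drive_tool(
  motion=[
    [0,0,0.15,0],
    [0,0,0.15,0],
    [0,0,0.15,0],
    [0,0,0.15,0],
    [0,0,0,0],
  ],
)

```text
clock: 47.45
position: [483.8, -200.0, 23.0]
ee_rot: [0.708, -0.033, -0.704, -0.034]
contact_force: [5.3, -6.1, -3.5]
gripper_width: 9.2
```

drive_tool(
  motion=[
    [0,0,0.15,0],
    [0,0,0.15,0],
    [0,0,0.15,0],
    [0,0,0.15,0],
    [0,0,0,0],
  ],
)

```text
clock: 47.87
position: [483.7, -199.9, 23.0]
ee_rot: [0.709, -0.033, -0.704, -0.034]
contact_force: [5.8, -5.7, -5.0]
gripper_width: 9.2
```

drive_tool(
  motion=[
    [0,0,0.15,0],
    [0,0,0.15,0],
    [0,0,0.15,0],
    [0,0,0.15,0],
    [0,0,0,0],
  ],
)

```text
clock: 48.28
position: [483.7, -200.0, 23.1]
ee_rot: [0.709, -0.033, -0.704, -0.034]
contact_force: [7.4, -5.9, -5.2]
gripper_width: 9.2
```

```bash
python3 s.py
```

```text
48.2833 [ 483.73 -199.96   23.14] F [ 7.37 -5.94 -5.19] T [-1.78  -1.999 -0.086] w 9.17
down [ 0.0075  0.0011 -1.    ] yaw 174.58 J [-0.0828  0.4222 -0.469  -0.0028 -0.6722  1.5612]
FIX xy -15.33 3.12 Fx Fy Fz 7.89 -5.22 -5.19
```

drive_tool(
  motion=[
    [0.2,0,0.2,0],
    [0.2,0,0.2,0],
    [0.2,0,0.2,0],
    [0,0,0.2,0],
    [0,0,0.2,0],
    [0,0,0.2,0],
    [0,0,0,0],
  ],
)

```text
clock: 48.87
position: [483.8, -199.9, 23.2]
ee_rot: [0.71, -0.033, -0.703, -0.034]
contact_force: [9.4, -5.2, -2.8]
gripper_width: 9.7
```

```bash
python3 s.py
```

```text
48.8667 [ 483.78 -199.94   23.19] F [ 9.35 -5.21 -2.79] T [-1.698 -2.102 -0.075] w 9.72
down [ 1.000e-02  6.000e-04 -9.999e-01] yaw 174.61 J [-0.0826  0.4211 -0.471  -0.0023 -0.6687  1.5611]
FIX xy -15.29 3.14 Fx Fy Fz 9.8 -4.31 -2.79
```

drive_tool(
  motion=[
    [0.15,0,0.3,0],
    [0.15,0,0.3,0],
    [0.15,0,0.3,0],
    [0.15,0,0.3,0],
    [0.1,0,0.3,0],
    [0.1,0,0.3,0],
    [0,0,0,0],
  ],
)

```text
clock: 49.45
position: [483.8, -200.0, 23.3]
ee_rot: [0.711, -0.033, -0.702, -0.033]
contact_force: [9.6, -5.3, -1.2]
gripper_width: 9.2
```

```bash
python3 s.py
```

```text
49.45 [ 483.79 -199.97   23.28] F [ 9.6  -5.3  -1.21] T [-1.595 -2.534 -0.097] w 9.21
down [ 1.360e-02 -1.000e-04 -9.999e-01] yaw 174.64 J [-0.0824  0.4195 -0.474  -0.0017 -0.6638  1.561 ]
FIX xy -15.27 3.11 Fx Fy Fz 10.05 -4.38 -1.21
```

drive_tool(
  motion=[
    [0.15,0,0.4,0],
    [0.15,0,0.4,0],
    [0.15,0,0.4,0],
    [0.15,0,0.4,0],
    [0.1,0,0.4,0],
    [0,0,0.4,0],
    [0,0,0,0],
  ],
)

```text
clock: 50.03
position: [483.9, -199.9, 23.5]
ee_rot: [0.713, -0.033, -0.7, -0.033]
contact_force: [12.0, -5.4, 0.6]
gripper_width: 8.8
```

```bash
python3 s.py
```

```text
50.0333 [ 483.86 -199.95   23.55] F [12.   -5.4   0.62] T [-1.518 -3.135 -0.16 ] w 8.84
down [ 0.0186 -0.001  -0.9998] yaw 174.69 J [-8.2100e-02  4.1710e-01 -4.7780e-01 -9.0000e-04 -6.5730e-01  1.5609e+00]
FIX xy -15.2 3.14 Fx Fy Fz 12.45 -4.25 0.62
```

drive_tool(
  motion=[
    [0.15,0,0.4,0],
    [0.15,0,0.4,0],
    [0.15,0,0.4,0],
    [0.15,0,0.4,0],
    [0.1,0,0.4,0],
    [0,0,0.3,0],
    [0,0,0,0],
  ],
)

```text
clock: 50.62
position: [483.9, -200.0, 23.8]
ee_rot: [0.715, -0.033, -0.698, -0.032]
contact_force: [14.4, -5.3, 1.8]
gripper_width: 9.0
```

```bash
python3 s.py
```

```text
50.6167 [ 483.91 -199.97   23.8 ] F [14.38 -5.26  1.76] T [-1.516 -3.733 -0.208] w 9.03
down [ 0.0233 -0.0018 -0.9997] yaw 174.73 J [-8.1800e-02  4.1490e-01 -4.8150e-01 -2.0000e-04 -6.5110e-01  1.5607e+00]
FIX xy -15.15 3.12 Fx Fy Fz 14.81 -3.89 1.76
```

drive_tool(
  motion=[
    [0,0,0.3,0],
    [0,0,0.3,0],
    [0,0,0,0],
    [0,0,0,0],
    [0,0,0,0],
    [0,0,0,0],
    [0,0,0,0],
    [0,0,0,0],
    [0,0,0,0],
  ],
)

```text
clock: 51.37
position: [483.9, -199.9, 23.9]
ee_rot: [0.715, -0.033, -0.698, -0.032]
contact_force: [14.6, -5.8, 1.9]
gripper_width: 9.4
```

drive_tool(
  motion=[
    [0,0,0,0],
    [0,0,0,0],
    [0,0,0,0],
    [0,0,0,0],
    [0,0,0,0],
    [0,0,0,0],
  ],
)

```text
clock: 51.87
position: [483.8, -200.0, 23.9]
ee_rot: [0.715, -0.033, -0.698, -0.032]
contact_force: [15.4, -4.9, 2.1]
gripper_width: 9.0
```

drive_tool(
  motion=[
    [0,0,-0.6,0],
    [0,0,-0.8,0],
    [0,0,-0.8,0],
    [0,0,-0.8,0],
    [0,0,-0.8,0],
    [0,0,-0.8,0],
    [0,0,-0.8,0],
    [0,0,-0.8,0],
    [0,0,0,0],
  ],
)

```text
clock: 52.62
position: [484.0, -200.0, 22.9]
ee_rot: [0.711, -0.033, -0.702, -0.033]
contact_force: [8.2, -3.4, 7.9]
gripper_width: 9.4
```

```bash
python3 s.py
```

```text
52.6167 [ 484.   -200.04   22.91] F [ 8.16 -3.45  7.92] T [-1.054 -1.413 -0.178] w 9.42
down [ 1.190e-02 -2.000e-04 -9.999e-01] yaw 174.67 J [-8.240e-02  4.210e-01 -4.727e-01 -1.300e-03 -6.652e-01  1.561e+00]
FIX xy -15.05 3.06 Fx Fy Fz 8.45 -2.67 7.92
```

drive_tool(
  motion=[
    [-0.2,0,-0.6,0],
    [-0.2,0,-0.6,0],
    [0,0,-0.5,0],
    [0,0,0,0],
  ],
)

```text
clock: 52.95
position: [484.0, -200.0, 22.7]
ee_rot: [0.709, -0.033, -0.703, -0.033]
contact_force: [5.2, -4.1, 7.1]
gripper_width: 8.8
```

drive_tool(
  grip=30,
  motion=[
    [0,0,0,0],
    [0,0,0,0],
    [0,0,0,0],
    [0,0,0,0],
    [0,0,0,0],
  ],
)

```text
clock: 53.37
position: [478.4, -198.9, 19.7]
ee_rot: [-0.705, 0.033, 0.707, 0.035]
contact_force: [0.0, -0.3, -0.3]
gripper_width: 30.2
```

```bash
python3 s.py
```

```text
53.3667 [ 478.38 -198.88   19.72] F [ 0.02 -0.32 -0.33] T [ 0.007  0.02  -0.009] w 30.2
down [-0.0025  0.0031 -1.    ] yaw 174.55 J [-0.0824  0.4248 -0.4764 -0.0047 -0.6723  1.5616]
FIX xy -20.76 3.69 Fx Fy Fz 0.05 -0.32 -0.33
```

drive_tool(
  motion=[
    [-15,0,-2,0],
    [-30,0,0,0],
    [-35,0,0,0],
    [-20,0,0,0],
    [-20,0,0,0],
    [0,0,0,0],
    [0,0,0,0],
  ],
  grip=85,
)

```text
clock: 53.95
position: [481.5, -199.5, 141.0]
ee_rot: [0.707, -0.033, -0.706, -0.035]
contact_force: [-0.1, -0.3, -0.5]
gripper_width: 85.0
```

```bash
python3 s.py
python3 - <<'E'
from h import *
st=arm.read_state(); C=cam("wrist",st); im=arm.get_image("wrist"); np.savez("fin.npz",im=im,p=st["position"],q=st["ee_rot"])
t=arm.get_image("top")
a=cv2.resize(im[20:310,80:430,::-1],(700,580),interpolation=cv2.INTER_CUBIC)
cv2.imwrite("pics/w8.png",a); cv2.imwrite("pics/top8.png",cv2.resize(t[:,:,::-1],(800,600)))
E
```

```text
53.95 [ 481.53 -199.5   140.99] F [-0.14 -0.26 -0.5 ] T [-0.014 -0.005  0.036] w 85.04
down [ 0.0012  0.003  -1.    ] yaw 174.54 J [-0.0832  0.2674 -0.3365 -0.0037 -0.9658  1.5608]
FIX xy -17.56 3.37 Fx Fy Fz -0.12 -0.27 -0.5
```

View pics/w8.png

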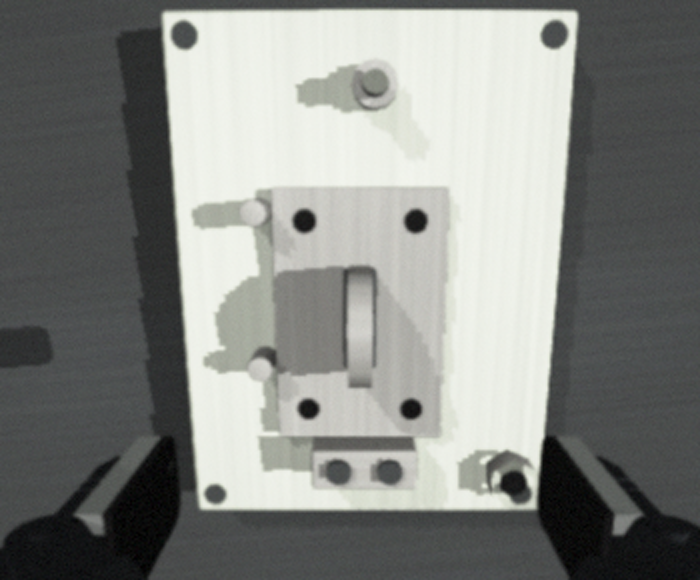

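The bracket lies flat with its end on the stop at (365,437) and its edge by both dowels, (254,212) and (260,368). Now I'll measure its pose relative to the bed in this same image.

Run:
```python
from h import *
d=np.load("fin.npz"); im=d["im"]; C=cam("wrist",dict(position=d["p"],ee_rot=d["q"])); g=cv2.cvtColor(im,cv2.COLOR_RGB2GRAY)
def cen(u,v,r=8,th=80):
    x,y=int(u/2+80),int(v/2+20); w=g[y-r:y+r+1,x-r:x+r+1].astype(float); m=(th-w).clip(0); yy,xx=np.mgrid[-r:r+1,-r:r+1]
    return (x+(m*xx).sum()/m.sum(),y+(m*yy).sum()/m.sum())
m=(g>120).astype(np.uint8); m[275:]=0; m[:,:150]=0; m[:,375:]=0
c=max(cv2.findContours(m,0,2)[0],key=cv2.contourArea); P=ray(cv2.convexHull(c).reshape(-1,2),C,25)[:,:2].astype(np.float32)
r=cv2.minAreaRect(P); b=cv2.boxPoints(r); e=max([b[1]-b[0],b[2]-b[1]],key=np.linalg.norm); a=(np.degrees(np.arctan2(e[1],e[0]))+90)%180-90
print("bed",r,"yaw",a)
H=ray([cen(*q) for q in[(304,220),(416,220),(411,408),(308,408)]],C,33)[:,:2]
ca,sa=np.cos(np.radians(a)),np.sin(np.radians(a)); f=lambda Q:(np.array(Q)-r[0])@np.array([[ca,-sa],[sa,ca]])
v=(H[2]+H[3]-H[0]-H[1]); print("holes fix centre",f(H).mean(0).round(2),"yaw rel",(np.degrees(np.arctan2(v[1],v[0]))-a+90)%180-90, np.linalg.norm(v)/2,np.linalg.norm(H[1]-H[0]))
t=lambda u,v,z:f(ray([(u/2+80,v/2+20)],C,z)[:,:2]).round(1).tolist()
print("dowel tops",t(254,212,47),t(260,368,47),"stop inner top edge",t(365,449,49),"plate end top edge z33",t(365,437,33))
print("plate +y edge top z33",t(273,190,33),t(280,430,33))
```

```text
bed ((499.47802734375, -204.48468017578125), (179.8509063720703, 238.7604217529297), 84.64143371582031) yaw -5.3585663
holes fix centre [-14.81   4.21] yaw rel -0.11442354798867882 89.989445267937 50.070782771800154
dowel tops [[34.7, 48.9]] [[-34.8, 49.3]] stop inner top edge [[-74.0, 1.5]] plate end top edge z33 [[-75.0, 1.4]]
plate +y edge top z33 [[43.5, 42.4]] [[-71.3, 43.3]]
```

```bash
python3 -c "
from h import *
print(arm.job_done(), arm.read_state()['clock'])"
```

```text
the job is handed in; nothing more can be done
the job is handed in; nothing more can be done
```

I loaded the bracket and handed the job in at about 54 s. It is released, lying flat and up against both dowels and the end stop, as far as the last picture can tell.

**What I did**
- I gripped the bracket by its lug and set it down clear of the locators.
- I pushed it onto the dowels at about 14.5–15 N for over 1 s. I then slid it along them with a light side load and pressed it on the stop at about 14.5–15.5 N for over 1 s.
- I then unloaded, released and lifted clear.

**Last check (wrist picture)**

| | Measured | Nominal |
|---|---|---|
| Bracket centre x, fixture frame | -14.8 mm | about -14 mm |
| Bracket centre y, fixture frame | +4.2 mm | +4 mm |
| Turn relative to fixture | 0.1° | 0° |

These agree to within the picture's accuracy of about 1 mm, so a smaller gap would not show. The nut and stud looked undisturbed in that picture. I saved a last top view but did not look at it to check the other bystanders.

**What went wrong or stays uncertain**
- **Early tilt:** joint 6 reached its range limit and tilted the tool. I worked the tilt out before grasping.
- **First grip too high:** the finger tips sit well short of the stated TCP, so the first push started to lever the bracket up. I stopped it at 11 N. I then tried to push the plate edge with closed fingers, but they made no contact, so I regripped about 20 mm lower.
- **Tilt on the stop press:** the tool leaned about 1.3° during the press and its tip rose about 1 mm. The bracket probably lifted slightly at the far end, then settled flat when unloaded.
- **Locator forces:** these are wrist readings that include about 4–5 N of sliding friction. The true load on the stop may have been only 10–11 N, and the dowel load was also somewhat below its reading.
- **Release:** the tool sprang about 6 mm toward the stop as the jaws opened. The picture afterwards showed the bracket still home.

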